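# Raise the sash of a soldering fume cabinet to its pointer and start the fan

## Robot

A 6-joint arm with a two-finger parallel gripper is mounted at the origin on the work surface. World frame = base frame: x ahead of the robot, y to its left, z up, the work surface at z = 0. Lengths are in m, angles in rad, forces in N, time in s.
With the tool pointing down it reaches from about 0.4 to 0.825 m from the base axis. Payload 7 kg.
Tool frame: the origin (TCP) lies midway between the tips of the shut fingers; the grasp point (between the pads) lies hold_point_z behind it (hold_point_z is the distance from the TCP to the grasp point, in m); z points along the fingers, y is the line along which they close (so a half turn about z gives the same grasp; the last joint's range is limited). The gripper opens to 88 mm and grips with 3 to 60 N. Pads are 19 mm wide; open, the fingers measure 130 mm over their backs; the gripper's body (78 mm by 193 mm) begins 47 mm behind the grasp point.
Start: joints at [-0.827, 0.359, 0.012, 0, -1.224, -0.288], TCP at [0.297, -0.606, 0.227] pointing down, gripper open.
Joint ranges: [-3.07, 3.07], [-1.43, 2.12], [-1.02, 1.25], [-3.03, 1.67], [-3.05, -0], [-3.03, 3.03]. Speed limits (rad/s): [2.39, 2.39, 3.01, 3.14, 3.14, 3.14].

## Interface

Orientations are given as [roll, pitch, yaw] about the fixed x, y, z axes, in that order (R = Rz(yaw) Ry(pitch) Rx(roll)).
In Python, from station import * gives the robot as it stands.
- The arm moves only by the tool apply_moves, never from a script. Its argument "steps" is a list of rows, each an object with "translation": the shift along the world's x, y, z scaled (see below), a list of three; "rotation": the turn, a rotation vector about the world's x, y, z scaled (see below), a list of three. A call has exactly 10 rows; each row is the pose to reach, as a shift and turn from the pose commanded when the call began; what a row does not reach only later rows make up. The controller multiplies each number of a shift by 250 mm and each number of a turn by 30 degrees. A row lasts 1/12 s, in which the tool goes at most 41.7 mm and 7.16 degrees, less where a joint would pass 70% of its speed; a pose out of reach is approached as far as the arm can. A call with a number of a shift or a turn outside -1 to 1 is refused whole. A call with a gripper value outside its range is refused whole. "jaw" is the closure, from -1 (fully open) to 1 (shut), so that 0 is half open, set as the call begins (left out, the last holds). The fingers move at their own pace and stop on an object; "newtons" is the grip in N (left out, the last holds). Time passes only in rows, so rows that repeat a pose let the fingers close, or fill a call up. It gives the time, the measured TCP pose, the force, the opening and the grip force at its end, in the units of the state.
- get_state(): the state, without advancing time (a new reading comes with each control period).
- grab_frame(name): name is "scene" or "top" or "wrist"; returns the picture (480x640x3 uint8, blue, green, red); there is no depth.
- camera_model(name): a dict with "fx", "fy", "cx", "cy" (pixels), "k1" (the pictures are not rectified: a ray, as slopes to the right and down, at radius r is drawn at 1 + k1 r^2 times it, then the intrinsics apply), "xyz" and "rotation" of the camera in the world. Camera axes: x right, y down, z forward; pixel columns grow to the right and rows downward; lengths in m; the calibration is good to about 2 mm. A picture is of the moment at which its call begins: read the wrist's pose just before it. camera_model takes no time and is no camera call; for the wrist camera it gives the pose at the moment of the call.
- job_done(): hands the job in; it is judged then, once.
The state is a dict: "t": time; "q": joint angles; "qd": joint speeds; "joint_efforts": joint torques, N m; "eef_pos": TCP position; "ee_rot": TCP orientation; "force": force on the tool from outside, world axes, zero at the start; "moment": the same for the moment, N m; "width": finger opening in m; "gripper_force": force on a finger pad.
Only numpy, scipy, OpenCV 4.12 (cv2) and the standard library are available. Lean on these libraries where they do the work, as an engineer would, in place of code of your own. Each camera call takes 0.05 s, during which the arm holds its last target. There are 200 camera calls.

## Task

Push the fume cabinet's sloping window up by its projecting bottom lip, from beneath, until the lip is level with the tip of the pointer clamped on the cabinet's frame, and leave it standing there; then press the fan button on the small switch box all the way down and let it go. Do it all by pushing with the fingers: do not grip the lip, press on the pane or shift the pointer, and leave everything else on the bench where it stands.

Things in the scene. Friction and masses are not known exactly. Their poses are not given: they have to be found in the camera images.
- hood: Clear-walled soldering fume cabinet with an aluminium frame, fixed to the bench, 360 wide (y), 360 deep (x), 360 high. Origin: middle of its lower front edge, on the bench. x points into the cabinet, away from the robot, y along its front, z up. Its front leans back 30 degrees from vertical: front plane passes through the origin's y line, and the 'up-slope' direction is (0.5, 0, 0.866) in this frame. Two frame bars, 24 wide, run up the slope at y = +-168.
- lip (a point): Middle of the front edge of the window's lip. The lip is an aluminium ledge along the bottom of the clear pane, 300 long (along y), 16 thick (8 above and 8 below this point, measured up-slope), standing out 50 square to the sloping pane towards the robot. Axes: z up-slope (the way the window slides), y along the lip, x square into the pane. Nothing lies directly beneath the lip but the open gap under the window.
- sash (a joint): How far the window has been slid up-slope, in m (0 = lowest, 0.25 = highest). It starts 0 to 0.05 up. The window weighs about 0.9 kg but is counterweighted: it takes 2 to 6 N along the slope (friction) to move it either way and it stays where it is left.
- pointer_tip (a point): Tip of the pointer: a short black cone on a black clamp block (56 x 36 x 26) tight on the frame bar at the -y end of the lip, pointing along +y to the lip's end. Axes like those of lip. It marks the height: the window is level when lip seen from this point has z = 0, that is when the tip points at the 16 mm end edge of the lip. It starts 0.06 to 0.20 m up-slope of the lip.
- fan_button_top (a point): Centre of the top of the fan button, a grey round cap 30 across in a dark steel collar 46 across, on top of a fixed grey switch box 100 x 80 x 50 high that stands beside the cabinet's front, left or right. The top is 68 above the bench; z up, press downward.
- fan_button (a joint): How far the fan button is pressed, in m: 0 = up, 0.006 = fully down, which takes about 5 N; springs back when released.
- station: Fixed controller box, 110 x 90 x 65 high with a display on its front and no button, on the other side of the cabinet's front from the switch box. Origin under its centre. Leave alone.
- spool: Loose aluminium solder spool standing on end, 52 across, 38 high, in front of the cabinet. Origin under its centre.
- flux_jar: Loose small white jar with a black cap, 44 across, 55 high, in front of the cabinet. Origin under its centre.
- tip_tin: Loose open steel tin, 66 across, 24 high, in front of the cabinet. Origin under its centre.
- screwdriver: Loose black screwdriver lying beside the cabinet on its +y side, 140 long, under 32 high. Origin under its middle, x along it.
- spray_can: Loose white can, 54 across, 190 high, beside the cabinet. Origin under its centre.
- wash_bottle: Loose white bottle, 60 across, 150 high, beside the cabinet. Origin under its centre.
- work_board: Loose wooden board 120 x 170 x 16 with a circuit board on it, on the cabinet floor behind the window. Origin under its centre.

How it is judged:
By the outcome, as a careful person would: the job done as asked, in the order asked, and still so for the second after the job is handed in, with the robot touching nothing.
It also fails if it takes over 51 s, if anything falls off the work surface, if the arm or the gripper's body presses on something with over 40 N, if the wrist force passes 120 N, or if a joint passes its speed limit or range.

## Working session

There is one attempt and no reset: what is moved stays moved. The work goes in short steps, Python scripts to look and compute and a tool call to move; the robot and the scene stay as the last step left them, time stands still between calls to the robot, and variables do not carry over. Pictures are saved under pics/ and viewed, at most 10 in all, crops included, and the job is handed in when it is done.

Besides the shell and the picture viewer there is one more tool, called after "Request:" by a JSON object that holds its "fn" and its "kwargs", one argument or row to a line. apply_moves: Moves the arm, as the interface text tells. Shifts and turns lie within -1 to 1; 1 stands for 250 mm of shift or 30 degrees of turn. Its arguments: {"type":"object","properties":{"steps":{"type":"array"},"jaw":{"type":"number"},"newtons":{"type":"number"}},"required":["steps"]}

```bash
mkdir -p pics; ls; python3 - <<'E'
from station import *
import cv2
for n in("scene","top"):
    cv2.imwrite(f"pics/{n}0.png",grab_frame(n)); print(n,camera_model(n))
print(get_state())
E
```

```text
pics
scene {'fx': 540.4799323927143, 'fy': 540.4799323927143, 'cx': 311.74645418729557, 'cy': 248.289446013202, 'k1': 0.013609127484563, 'xyz': array([ 0.97076064, -0.67768504,  1.18068448]), 'rotation': array([-2.50929663,  0.00549647,  0.50380384])}
top {'fx': 556.1805018417439, 'fy': 556.1805018417439, 'cx': 323.36395933341566, 'cy': 238.46301929093946, 'k1': 0.015826806451846403, 'xyz': array([0.37137987, 0.01620304, 1.33166713]), 'rotation': array([-2.98706909,  0.00940286, -1.57971768])}
{'t': 0.1, 'q': array([-8.26895793e-01,  3.59319585e-01,  1.11757590e-02, -2.97001983e-04,
       -1.22409907e+00, -2.88101609e-01]), 'qd': array([ 0.00222971, -0.00113818,  0.00298437,  0.00019423, -0.00093768,
        0.00050637]), 'joint_efforts': array([-1.94712506e-03, -5.84162593e+01,  2.93751472e+01,  7.01549113e+00,
        1.01362600e-02, -6.80524795e-05]), 'eef_pos': array([ 0.29691127, -0.60572025,  0.22572666]), 'ee_rot': array([ 3.14012636e+00, -1.43344049e-04, -2.68589474e+00]), 'force': array([-0.09935554, -0.25950522, -0.22796641]), 'moment': array([-0.03932563, -0.02268186, -0.00028685]), 'gripper_force': 0.0, 'width': 0.08769277451306717}
```

View pics/scene0.png

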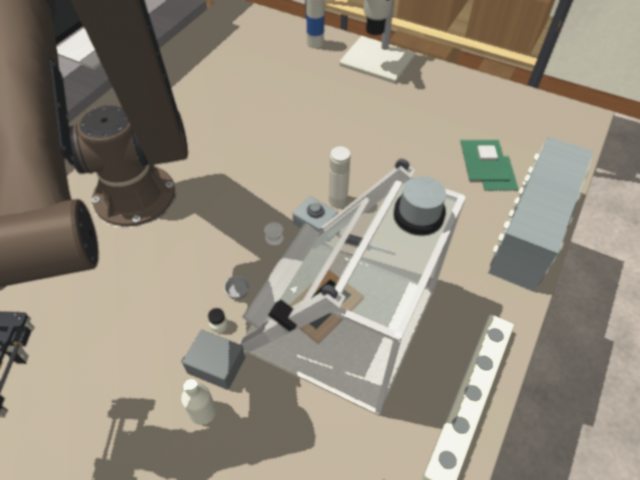

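View pics/top0.png

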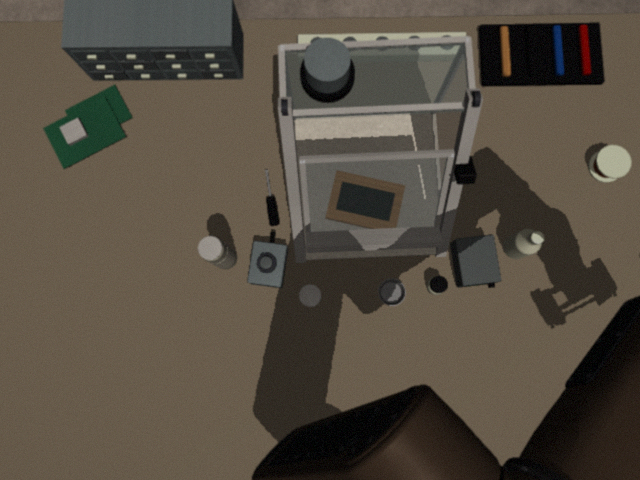

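The top picture shows the cabinet with its lip around (370,252), the switch box button at (266,263) on the +y side, the pointer clamp at (466,172), and the station at (475,260). The spool, tin and jar are at (310,296), (392,292) and (438,285). I'll enlarge both views.

```bash
python3 - <<'E'
import cv2
a=cv2.imread("pics/top0.png")[140:310,240:510]; b=cv2.imread("pics/scene0.png")[180:380,200:460]
r=lambda i,k:cv2.resize(i,None,fx=k,fy=k,interpolation=cv2.INTER_CUBIC)
import numpy as np
c=cv2.convertScaleAbs(r(a,2.9),alpha=1.5,beta=10)
cv2.imwrite("pics/topc.png",c);cv2.imwrite("pics/scenec.png",r(b,3))
E
```

```text
(no output)
```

View pics/topc.png

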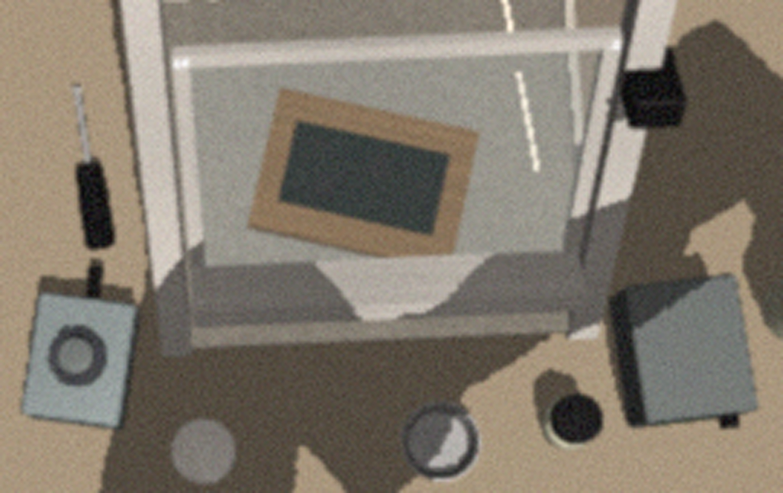

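View pics/scenec.png

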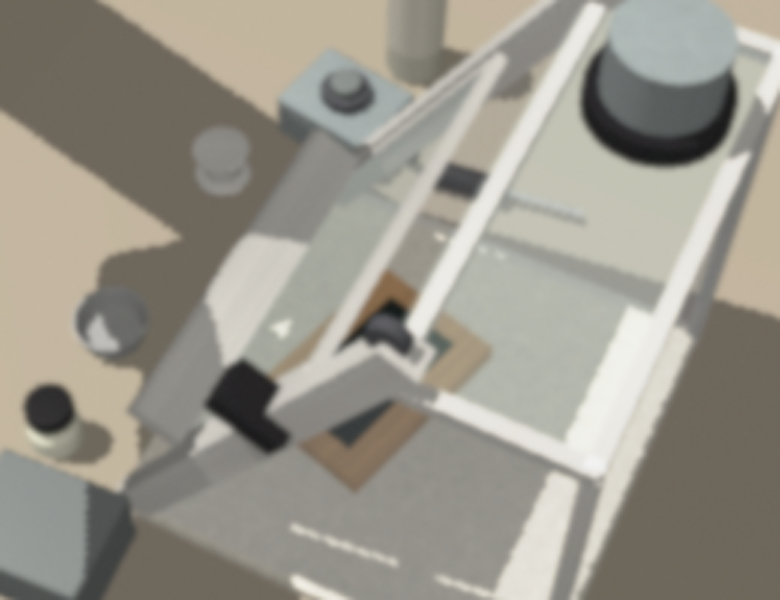

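Both crops are readable. In the top crop the lip's upper front edge runs (188,325)–(567,313), the button is at (76,353), and the pointer tip is near (607,102). In the scene crop the lip's upper front edge runs (320,135)–(133,410), the button is at (347,82), and the pointer block is near (240,390).

```bash
cat > h.py <<'E'
import numpy as np, cv2
from scipy.spatial.transform import Rotation as R
def ray(m,uv):
    K=np.array([[m["fx"],0,m["cx"]],[0,m["fy"],m["cy"]],[0,0,1]])
    p=cv2.undistortPoints(np.array([[uv]],float),K,np.array([m["k1"],0,0,0,0.]))[0,0]
    d=R.from_euler("xyz",m["rotation"]).apply([p[0],p[1],1]); return np.array(m["xyz"]),d/np.linalg.norm(d)
def proj(m,P):
    K=np.array([[m["fx"],0,m["cx"]],[0,m["fy"],m["cy"]],[0,0,1]])
    c=R.from_euler("xyz",m["rotation"]).inv().apply(np.atleast_2d(P)-m["xyz"])
    return cv2.projectPoints(c,np.zeros(3),np.zeros(3),K,np.array([m["k1"],0,0,0,0.]))[0][:,0]
def plane(m,uv,z):
    o,d=ray(m,uv); return o+d*(z-o[2])/d[2]
def tri(rays):
    A=sum(np.eye(3)-np.outer(d,d) for o,d in rays); b=sum((np.eye(3)-np.outer(d,d))@o for o,d in rays)
    x=np.linalg.solve(A,b); return x,[np.linalg.norm(np.cross(x-o,d)) for o,d in rays]
E
python3 - <<'E'
from station import *; from h import *
np.set_printoptions(precision=4,suppress=True)
T,S=camera_model("top"),camera_model("scene")
t=lambda u,v:ray(T,(240+u/2.9,140+v/2.9)); s=lambda u,v:ray(S,(200+u/3,180+v/3))
tp=lambda u,v,z:plane(T,(240+u/2.9,140+v/2.9),z); sp=lambda u,v,z:plane(S,(200+u/3,180+v/3),z)
print("L",tri([t(188,325),s(320,135)])); print("R",tri([t(567,313),s(133,410)]))
print("button",tp(76,353,.068),sp(347,82,.068))
print("blockouter top",tri([t(655,100),s(240,392)]))
print("spool",tp(203,450,.038),sp(222,143,.038),"tin",tp(440,440,.024),"jar",tp(575,418,.055),sp(50,408,.055))
print("bars bottom",tp(175,354,.0),tp(586,337,.0), "station",tp(690,350,.065))
E
```

```text
L (array([0.5348, 0.0692, 0.1006]), [np.float64(0.0023617324662320188), np.float64(0.002361732466232094)])
R (array([ 0.5398, -0.2256,  0.0932]), [np.float64(0.0007337918546816657), np.float64(0.0007337918546818083)])
button [0.5159 0.1575 0.068 ] [0.5149 0.1585 0.068 ]
blockouter top (array([ 0.6616, -0.2555,  0.269 ]), [np.float64(0.0006855365289228561), np.float64(0.0006855365289227882)])
spool [0.4403 0.0587 0.038 ] [0.4384 0.064  0.038 ] tin [ 0.4473 -0.1322  0.024 ] jar [ 0.4619 -0.2355  0.055 ] [ 0.4656 -0.2402  0.055 ]
bars bottom [0.522  0.0828 0.    ] [ 0.5328 -0.2582  0.    ] station [ 0.5138 -0.3259  0.065 ]
```

Request:
{"fn": "apply_moves", "kwargs": {
  "steps": [
    {"translation": [0.03,0.15,0],"rotation": [0,0,-0.2]},
    {"translation": [0.06,0.3,0],"rotation": [0,0,-0.4]},
    {"translation": [0.1,0.45,0],"rotation": [0,0,-0.6]},
    {"translation": [0.13,0.6,0],"rotation": [0,0,-0.8]},
    {"translation": [0.16,0.75,0],"rotation": [0,0,-0.8]},
    {"translation": [0.18,0.9,0],"rotation": [0,0,-0.8]},
    {"translation": [0.2,1,0],"rotation": [0,0,-0.8]},
    {"translation": [0.2,1,0],"rotation": [0,0,-0.8]},
    {"translation": [0.2,1,0],"rotation": [0,0,-0.8]},
    {"translation": [0.2,1,0],"rotation": [0,0,-0.8]}
  ],
  "jaw": 1,
  "newtons": 10
}}

```text
t: 0.93
eef_pos: [0.3473, -0.3562, 0.2267]
ee_rot: [-3.141, 0.0, -3.104]
force: [-0.5, -0.3, -0.1]
width: 0.0264
gripper_force: 0.0
```

Request:
{"fn": "apply_moves", "kwargs": {
  "steps": [
    {"translation": [0.04,0.15,0],"rotation": [0,-0.1,0]},
    {"translation": [0.08,0.3,0],"rotation": [0,-0.2,0]},
    {"translation": [0.12,0.45,0],"rotation": [0,-0.4,0]},
    {"translation": [0.16,0.6,0],"rotation": [0,-0.6,0]},
    {"translation": [0.2,0.75,0],"rotation": [0,-0.8,0]},
    {"translation": [0.24,0.9,0],"rotation": [0,-1,0]},
    {"translation": [0.28,1,0],"rotation": [0,-1,0]},
    {"translation": [0.28,1,0],"rotation": [0,-1,0]},
    {"translation": [0.28,1,0],"rotation": [0,-1,0]},
    {"translation": [0.28,1,0],"rotation": [0,-1,0]}
  ]
}}

```text
t: 1.77
eef_pos: [0.417, -0.1057, 0.2265]
ee_rot: [-3.119, 0.523, -3.096]
force: [0.0, 0.1, -0.1]
width: 0.0007
gripper_force: 0.0
```

```bash
python3 - <<'E'
from station import *; import cv2
s=get_state(); print({k:s[k] for k in("t","q","eef_pos","ee_rot","force","width")}); print(camera_model("wrist"))
import station; print([n for n in dir(station) if n[0]!="_"])
cv2.imwrite("pics/w1.png",grab_frame("wrist"))
E
```

```text
{'t': 1.7667, 'q': array([ 0.36368674, -0.4322936 , -0.99417807,  0.35123182, -0.54156108,
       -2.15405605]), 'eef_pos': array([ 0.41697455, -0.10572477,  0.22646945]), 'ee_rot': array([-3.11933811,  0.52295325, -3.09610728]), 'force': array([ 0.01858057,  0.13315445, -0.14621663]), 'width': 0.0006963994529150022}
{'fx': 401.16299244117823, 'fy': 401.16299244117823, 'cx': 318.7029948216172, 'cy': 239.95484021700676, 'k1': -0.05511037718934258, 'xyz': array([ 0.2672546, -0.109636 ,  0.3244   ]), 'rotation': array([2.3134661 , 0.01910518, 1.60401322])}
['Unreachable', 'camera_model', 'get_state', 'grab_frame', 'hold_point_z', 'job_done']
```

View pics/w1.png

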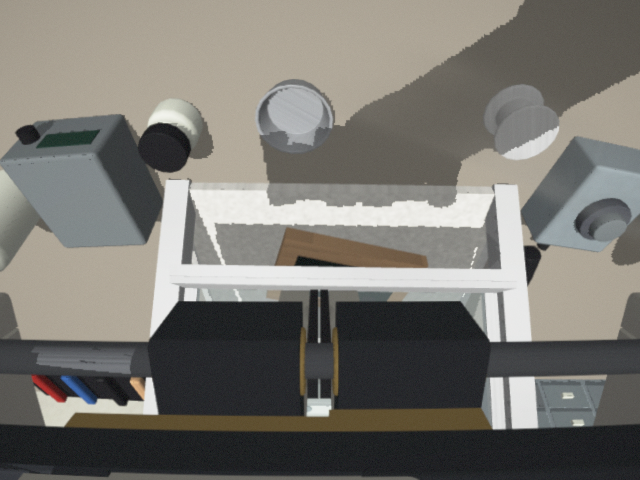

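The wrist picture shows the cabinet front framed by the bars at (178,185) and (507,185), the lip hidden in shadow, the tin, jar and spool clear, and shut fingers at (318,340). The arm is folded near the joint 3 limit, so I'll fit a quick kinematic model to check reach for the lip approach.

```bash
cat > kin.py <<'E'
from h import *
from scipy.optimize import least_squares
D=[([-.8268958,.3593196,.0111758,-.000297,-1.224099,-.2881],[.29691,-.60572,.22573],[3.140126,-.00014,-2.685895]),
([.36368674,-.4322936,-.99417807,.35123182,-.54156108,-2.15405605],[.41697455,-.10572477,.22646945],[-3.11933811,.52295325,-3.09610728])]
E_=R.from_euler
def fk(q,p):
    h,e,a1,a,eo,b,L=p
    R1=E_("z",q[0]); R2=R1*E_("y",q[1]); R3=R2*E_("y",-q[2])
    P=np.array([0,0,h])+R1.apply([a1,-e,0])+R2.apply([0,0,a])+R3.apply([b,0,eo])
    T=R3*E_("x",SG[0]*q[3])*E_("y",-q[4])
    return P+T.apply([L,0,0]), T*E_("x",SG[1]*q[5])*E_("y",np.pi/2)
best=None
X0=np.array([.35,.19,0,.4,0,.4,.25])
def fit():
    global SG
    out=None
    for SG_ in [(i,j) for i in(1,-1) for j in(1,-1)]:
        SG=SG_
        def f(p): return np.r_[np.concatenate([fk(q,p)[0]-x for q,x,r in D]),.01*(p-X0)]
        r=least_squares(f,X0)
        if out is None or r.cost<out[0]: out=(r.cost,SG_,r.x,r.fun)
    SG=out[1]; return out
E
python3 - <<'E'
from kin import *; import kin
np.set_printoptions(precision=4,suppress=True)
o=fit(); print(o[1],o[2],o[3][:6])
for sg in [(i,j) for i in(1,-1) for j in(1,-1)]:
    kin.SG=sg
    print(sg,[ (fk(q,o[2])[1].apply([0,0,1]),E_("xyz",r).apply([0,0,1]),(fk(q,o[2])[1].inv()*E_("xyz",r)).as_rotvec()) for q,x,r in D])
E
```

```text
(-1, 1) [ 0.3199  0.1916  0.3141  0.5001 -0.1799  0.2325  0.3137] [ 0.0001  0.0001  0.0003  0.0001 -0.0001 -0.0003]
(1, 1) [(array([-0.0012,  0.0009, -1.    ]), array([-0.0008,  0.0013, -1.    ]), array([-0.0004, -0.0004, -0.9944])), (array([ 0.3736,  0.332 , -0.8661]), array([ 0.4998,  0.0005, -0.8661]), array([0.3063, 0.3063, 2.1022]))]
(1, -1) [(array([-0.0012,  0.0009, -1.    ]), array([-0.0008,  0.0013, -1.    ]), array([-0.0005, -0.0003, -1.5706])), (array([ 0.3736,  0.332 , -0.8661]), array([ 0.4998,  0.0005, -0.8661]), array([ 0.0878, -0.4285, -2.1518]))]
(-1, 1) [(array([-0.0008,  0.0013, -1.    ]), array([-0.0008,  0.0013, -1.    ]), array([-0.    , -0.    , -0.9946])), (array([ 0.4998,  0.0005, -0.8661]), array([ 0.4998,  0.0005, -0.8661]), array([ 0.    , -0.    ,  2.7373]))]
(-1, -1) [(array([-0.0008,  0.0013, -1.    ]), array([-0.0008,  0.0013, -1.    ]), array([-0.    , -0.    , -1.5708])), (array([ 0.4998,  0.0005, -0.8661]), array([ 0.4998,  0.0005, -0.8661]), array([-0.    , -0.    , -1.5708]))]
```

Request:
{"fn": "apply_moves", "kwargs": {
  "steps": [
    {"translation": [0.04,0.02,-0.04],"rotation": [0,0,0]},
    {"translation": [0.08,0.04,-0.08],"rotation": [0,-0.1,0]},
    {"translation": [0.12,0.06,-0.12],"rotation": [0,-0.2,0]},
    {"translation": [0.16,0.08,-0.16],"rotation": [0,-0.3,0]},
    {"translation": [0.2,0.1,-0.2],"rotation": [0,-0.33,0]},
    {"translation": [0.2,0.1,-0.2],"rotation": [0,-0.33,0]},
    {"translation": [0.2,0.1,-0.2],"rotation": [0,-0.33,0]},
    {"translation": [0.2,0.1,-0.2],"rotation": [0,-0.33,0]},
    {"translation": [0.2,0.1,-0.2],"rotation": [0,-0.33,0]},
    {"translation": [0.2,0.1,-0.2],"rotation": [0,-0.33,0]}
  ]
}}

```text
t: 2.65
eef_pos: [0.4802, -0.1191, 0.2027]
ee_rot: [3.108, 0.662, -3.093]
force: [0.8, 0.2, 0.2]
width: 0.0003
gripper_force: 0.0
```

```bash
cat >> kin.py <<'E'
SG=(-1,-1); Z=E_("z",-np.pi/2)
LO=np.array([-3.07,-1.43,-1.02,-3.03,-3.05,-3.03]);HI=np.array([3.07,2.12,1.25,1.67,0,3.03])
def params():
    return least_squares(lambda p:np.r_[np.concatenate([fk(q,p)[0]-x for q,x,r in D]),.001*(p-X0)],X0).x
def ik(p,pos,Rt,q0):
    f=lambda q:np.r_[fk(q,p)[0]-pos,.3*((fk(q,p)[1]*Z).inv()*Rt).as_rotvec()]
    r=least_squares(f,np.clip(q0,LO+1e-3,HI-1e-3),bounds=(LO,HI)); return r.x,np.linalg.norm(r.fun)
E
python3 - <<'E'
from station import *; from kin import *
np.set_printoptions(precision=3,suppress=True)
s=get_state(); print(s["q"],s["eef_pos"],s["ee_rot"],hold_point_z)
D.append((s["q"],s["eef_pos"],s["ee_rot"])); open("kin.py","a").write(f"D.append(({list(map(float,s['q']))},{list(map(float,s['eef_pos']))},{list(map(float,s['ee_rot']))}))\n")
p=params(); print(p,[fk(q,p)[0]-x for q,x,r in D])
for pitch in (70,60,50,40,30,20):
  for tgt in ([.50,-.08,.04],[.545,-.08,.045],[.64,-.08,.22]):
    th=np.radians(pitch); z=np.array([np.cos(th),0,-np.sin(th)]); y=np.array([0,1.,0])
    if (E_("xyz",s["ee_rot"]).apply([0,1,0]))[1]<0:y=-y
    x=np.cross(y,z); q,e=ik(p,tgt,R.from_matrix(np.c_[x,y,z]),s["q"]); print(pitch,tgt,q,"err",round(e,4))
E
```

```text
[ 0.175 -0.258 -1.016  0.282 -0.157 -1.949] [ 0.48  -0.119  0.203] [ 3.108  0.662 -3.093] 0.0188
[0.123 0.191 0.182 0.534 0.016 0.287 0.304] [array([-0.   ,  0.002,  0.01 ]), array([-0.   ,  0.002, -0.021]), array([ 0.001, -0.003,  0.011])]
70 [0.5, -0.08, 0.04] [ 0.225  0.29  -1.02   0.935 -0.044 -2.724] err 0.0513
70 [0.545, -0.08, 0.045] [ 0.23   0.313 -0.981  1.241 -0.051 -3.03 ] err 0.0337
70 [0.64, -0.08, 0.22] [ 0.212  0.144 -0.443  0.12  -0.645 -1.866] err 0.0
60 [0.5, -0.08, 0.04] [ 0.22   0.216 -1.02   1.255 -0.043 -3.03 ] err 0.0866
60 [0.545, -0.08, 0.045] [ 0.224  0.242 -0.976  1.255 -0.054 -3.03 ] err 0.0733
60 [0.64, -0.08, 0.22] [ 0.234  0.08  -0.616  0.317 -0.38  -2.07 ] err 0.0
50 [0.5, -0.08, 0.04] [ 0.219  0.131 -1.02   1.268 -0.05  -3.03 ] err 0.1235
50 [0.545, -0.08, 0.045] [ 0.184  0.182 -0.971  0.59  -0.    -2.318] err 0.1139
50 [0.64, -0.08, 0.22] [ 0.258  0.043 -0.795  1.264 -0.172 -3.03 ] err 0.0006
40 [0.5, -0.08, 0.04] [ 0.179  0.055 -1.02   0.967 -0.    -2.68 ] err 0.1612
40 [0.545, -0.08, 0.045] [ 0.179  0.104 -0.974  0.569 -0.    -2.282] err 0.1534
40 [0.64, -0.08, 0.22] [ 0.249 -0.    -0.783  1.291 -0.162 -3.03 ] err 0.0432
30 [0.5, -0.08, 0.04] [ 0.175 -0.03  -1.02   1.065 -0.    -2.759] err 0.1986
30 [0.545, -0.08, 0.045] [ 0.178  0.016 -0.984  1.042 -0.    -2.739] err 0.1928
30 [0.64, -0.08, 0.22] [ 0.244 -0.046 -0.774  1.315 -0.156 -3.03 ] err 0.0859
20 [0.5, -0.08, 0.04] [ 0.244 -0.141 -1.02   1.299 -0.101 -3.03 ] err 0.235
20 [0.545, -0.08, 0.045] [ 0.274 -0.139 -1.02   1.294 -0.131 -3.03 ] err 0.2301
20 [0.64, -0.08, 0.22] [ 0.244 -0.095 -0.768  1.338 -0.156 -3.03 ] err 0.1287
```

```bash
cat > kin2.py <<'E'
import kin; from kin import *
X1=np.array([.35,.19,.05,.45,0,.35,.25,0])
def fk(q,p):
    h,e,a1,a,eo,b,L,ax=p
    R1=E_("z",q[0]); R2=R1*E_("y",q[1]); R3=R2*E_("y",-q[2])
    P=np.array([0,0,h])+R1.apply([a1,-e,0])+R2.apply([ax,0,a])+R3.apply([b,0,eo])
    T=R3*E_("x",-q[3])*E_("y",-q[4])
    return P+T.apply([L,0,0]), T*E_("x",-q[5])*E_("y",np.pi/2)
kin.fk=fk
def params():
    return least_squares(lambda p:np.r_[np.concatenate([fk(q,p)[0]-x for q,x,r in D]),.0005*(p-X1)],X1).x
def down(pitch,yaw=0,s=-1):
    th=np.radians(pitch); z=np.array([np.cos(th)*np.cos(yaw),np.cos(th)*np.sin(yaw),-np.sin(th)]); y=s*np.array([-np.sin(yaw),np.cos(yaw),0]); return R.from_matrix(np.c_[np.cross(y,z),y,z])
E
python3 - <<'E'
from kin2 import *
np.set_printoptions(precision=3,suppress=True)
p=params(); print(p,[(fk(q,p)[0]-x,(fk(q,p)[1]*Z).inv()*E_("xyz",r)).__getitem__(0) for q,x,r in D])
for pitch in (70,60,50,40,30):
  for tgt in ([.50,-.08,.04],[.545,-.08,.045],[.64,-.08,.22]):
    out=[]
    for sg in(-1,1):
      for q4 in(0,-1.5,-2.9):
        for q6 in (-2,0,1.1):
          q,e=ik(p,tgt,down(pitch,0,sg),[.2,.1,-.8,q4,-.5,q6]); out.append((round(e,4),sg,q))
    out.sort(key=lambda o:o[0]); print(pitch,tgt,*out[:2])
E
```

```text
[ 0.151  0.19  -0.006  0.54   0.055  0.402  0.32   0.072] [array([0.002, 0.001, 0.   ]), array([-0.   ,  0.001, -0.   ]), array([ 0.   , -0.003,  0.   ])]
70 [0.5, -0.08, 0.04] (np.float64(0.0), -1, array([ 0.294,  0.114, -1.008,  0.72 , -0.151,  0.58 ])) (np.float64(0.0), -1, array([ 0.294,  0.114, -1.008,  0.72 , -0.151,  0.58 ]))
70 [0.545, -0.08, 0.045] (np.float64(0.0), -1, array([ 0.261,  0.172, -0.892,  0.485, -0.19 ,  0.847])) (np.float64(0.0), -1, array([ 0.261,  0.172, -0.892,  0.485, -0.19 ,  0.847]))
70 [0.64, -0.08, 0.22] (np.float64(0.0), -1, array([ 0.212,  0.117, -0.419,  0.112, -0.696,  1.285])) (np.float64(0.0), -1, array([ 0.212,  0.117, -0.419,  0.112, -0.696,  1.285]))
60 [0.5, -0.08, 0.04] (np.float64(0.0345), -1, array([ 0.27 ,  0.11 , -1.02 ,  1.482, -0.098, -0.155])) (np.float64(0.0345), -1, array([ 0.27 ,  0.11 , -1.02 ,  1.482, -0.098, -0.155]))
60 [0.545, -0.08, 0.045] (np.float64(0.0159), -1, array([ 0.299,  0.134, -0.993,  1.67 , -0.149, -0.368])) (np.float64(0.0159), -1, array([ 0.299,  0.134, -0.993,  1.67 , -0.149, -0.368]))
60 [0.64, -0.08, 0.22] (np
[... 1132 characters left out ...]
, array([ 0.298, -0.038, -0.833,  1.67 , -0.232, -0.308])) (np.float64(0.0169), -1, array([ 0.298, -0.038, -0.833,  1.67 , -0.232, -0.308]))
30 [0.5, -0.08, 0.04] (np.float64(0.143), -1, array([ 0.057,  0.197, -1.02 , -2.838, -0.41 , -1.868])) (np.float64(0.143), -1, array([ 0.057,  0.197, -1.02 , -2.838, -0.41 , -1.868]))
30 [0.545, -0.08, 0.045] (np.float64(0.1144), -1, array([ 0.103,  0.248, -1.02 , -3.03 , -0.515, -1.724])) (np.float64(0.1144), -1, array([ 0.103,  0.248, -1.02 , -3.03 , -0.515, -1.724]))
30 [0.64, -0.08, 0.22] (np.float64(0.0491), -1, array([ 0.12 ,  0.027, -0.945, -3.03 , -0.431, -1.733])) (np.float64(0.0491), -1, array([ 0.12 ,  0.027, -0.945, -3.03 , -0.431, -1.733]))
```

```bash
python3 - <<'E'
from kin2 import *
np.set_printoptions(precision=2,suppress=True)
p=params()
for pitch in (70,65,60,55,50):
  for yaw in (-20,0,20):
   for y in (-.12,-.04):
    d=np.radians(pitch); tgt=np.array([.529,y,.083])+.025*np.array([np.cos(d),0,-np.sin(d)])-.013*np.array([np.sin(d),0,np.cos(d)])-.02*np.array([.5,0,.866])
    r=[]
    for t in (tgt,tgt+.16*np.array([.5,0,.866])):
      q,e=min((ik(p,t,down(pitch,np.radians(yaw),-1),[.2,.1,-.9,q4,-.2,1]) for q4 in(.5,-1.5)),key=lambda o:o[1]); r+=[round(e,4),q]
    if r[0]<.01: print(pitch,yaw,y,tgt,*r)
E
```

```text
70 -20 -0.12 [ 0.52 -0.12  0.04] 0.0 [ 0.27  0.15 -0.96  0.86 -0.26  0.14] 0.0 [ 0.22  0.09 -0.58  0.32 -0.63  0.77]
70 -20 -0.04 [ 0.52 -0.04  0.04] 0.0 [ 0.47  0.14 -0.98  0.89 -0.33 -0.08] 0.0 [ 0.39  0.07 -0.6   0.38 -0.67  0.56]
70 0 -0.12 [ 0.52 -0.12  0.04] 0.0 [ 0.18  0.16 -0.95  0.46 -0.14  0.95] 0.0 [ 0.15  0.09 -0.58  0.09 -0.56  1.35]
70 0 -0.04 [ 0.52 -0.04  0.04] 0.0 [ 0.39  0.13 -0.99  0.8  -0.18  0.41] 0.0 [ 0.32  0.07 -0.61  0.2  -0.57  1.1 ]
70 20 -0.12 [ 0.52 -0.12  0.04] 0.0 [ 0.08  0.18 -0.9  -0.56 -0.17  2.38] 0.0 [ 0.07  0.12 -0.54 -0.17 -0.59  1.98]
70 20 -0.04 [ 0.52 -0.04  0.04] 0.0 [ 0.28  0.15 -0.96 -0.2  -0.12  1.83] 0.0 [ 0.23  0.09 -0.58 -0.07 -0.56  1.74]
65 -20 -0.12 [ 0.52 -0.12  0.04] 0.0014 [ 0.31  0.14 -1.02  1.35 -0.27 -0.38] 0.0 [ 0.25  0.06 -0.65  0.48 -0.55  0.6 ]
65 -20 -0.04 [ 0.52 -0.04  0.04] 0.0057 [ 0.51  0.13 -1.02  1.19 -0.35 -0.41] 0.0 [ 0.43  0.05 -0.67  0.54 -0.61  0.38]
65 0 -0.12 [ 0.52 -0.12  0.04] 0.002 [ 0.19  0.14 -1.01  1.67 -0.08 -0.27] 0.0 [ 0.15  0.06 -0.65  0.15 -0.44  1.29]
65 0 -0.04 [ 0.52 -0.04  0.04] 0.0095 [ 0.39  0.13 -1.02  1.33 -0.16 -0.12] 0.0 [ 0.33  0.03 -0.68  0.32 -0.46  0.98]
65 20 -0.12 [ 0.52 -0.12  0.04] 0.0051 [ 0.06  0.18 -0.94 -1.2  -0.12  3.03] 0.0 [ 0.05  0.1  -0.6  -0.28 -0.47  2.09]
65 20 -0.04 [ 0.52 -0.04  0.04] 0.005 [ 0.28  0.14 -1.   -1.39 -0.03  3.03] 0.0 [ 0.23  0.06 -0.65 -0.12 -0.43  1.79]
```

Request:
{"fn": "apply_moves", "kwargs": {
  "steps": [
    {"translation": [0,0,0],"rotation": [0,0.2,0]},
    {"translation": [0,0,0],"rotation": [0,0.4,0]},
    {"translation": [0,0,0],"rotation": [0,0.67,0]},
    {"translation": [0.04,-0.03,-0.05],"rotation": [0,0.67,0]},
    {"translation": [0.08,-0.06,-0.1],"rotation": [0,0.67,0]},
    {"translation": [0.11,-0.08,-0.15],"rotation": [0,0.67,0]},
    {"translation": [0.11,-0.08,-0.2],"rotation": [0,0.67,0]},
    {"translation": [0.11,-0.08,-0.22],"rotation": [0,0.67,0]},
    {"translation": [0.11,-0.08,-0.22],"rotation": [0,0.67,0]},
    {"translation": [0.11,-0.08,-0.22],"rotation": [0,0.67,0]}
  ]
}}

```text
t: 3.48
eef_pos: [0.5076, -0.1389, 0.1476]
ee_rot: [3.09, 0.311, -3.101]
force: [-0.6, 0.0, 0.4]
width: 0.0007
gripper_force: 0.0
```

```bash
cat > st.py <<'E'
from station import *; from h import *
np.set_printoptions(precision=4,suppress=True)
s=get_state(); z=R.from_euler("xyz",s["ee_rot"]).apply([[0,0,1],[0,1,0]])
print(s["t"],s["q"],s["eef_pos"],"z",z[0],"y",z[1],"F",s["force"])
E
python3 st.py; python3 - <<'E'
from station import *; import cv2
a=grab_frame("top"); cv2.imwrite("pics/t2.png",a)
a=grab_frame("scene"); cv2.imwrite("pics/s2.png",a)
E
```

```text
3.4833 [ 0.0732  0.0337 -0.6201 -0.0729 -0.6053 -1.5416] [ 0.5076 -0.1389  0.1476] z [ 0.3037  0.0638 -0.9506] y [-0.0566  0.9972  0.0489] F [-0.5862  0.0074  0.3678]
```

Request:
{"fn": "apply_moves", "kwargs": {
  "steps": [
    {"translation": [-0.05,0.08,0],"rotation": [-0.09,-0.07,-0.07]},
    {"translation": [-0.05,0.15,0],"rotation": [-0.09,-0.07,-0.07]},
    {"translation": [-0.05,0.15,-0.08],"rotation": [-0.09,-0.07,-0.07]},
    {"translation": [-0.05,0.15,-0.16],"rotation": [-0.09,-0.07,-0.07]},
    {"translation": [-0.05,0.15,-0.24],"rotation": [-0.09,-0.07,-0.07]},
    {"translation": [-0.05,0.15,-0.32],"rotation": [-0.09,-0.07,-0.07]},
    {"translation": [-0.05,0.15,-0.41],"rotation": [-0.09,-0.07,-0.07]},
    {"translation": [-0.05,0.15,-0.41],"rotation": [-0.09,-0.07,-0.07]},
    {"translation": [-0.05,0.15,-0.41],"rotation": [-0.09,-0.07,-0.07]},
    {"translation": [-0.05,0.15,-0.41],"rotation": [-0.09,-0.07,-0.07]}
  ]
}}

```text
t: 4.42
eef_pos: [0.4964, -0.1047, 0.0497]
ee_rot: [3.132, 0.339, -3.122]
force: [-0.4, -0.6, 0.5]
width: 0.0005
gripper_force: 0.0
```

```bash
python3 st.py; python3 - <<'E'
import cv2,numpy as np
a=cv2.imread("pics/t2.png")[150:280,420:520]; b=cv2.imread("pics/s2.png")[280:360,240:330]
r=lambda i,w,h:cv2.resize(i,(w,h),interpolation=cv2.INTER_CUBIC)
# left: top crop x4 (origin 420,150); right: scene crop x4.4.. (origin 240,280)
c=np.zeros((520,800,3),np.uint8); c[:,:400]=cv2.convertScaleAbs(r(a,400,520),alpha=1.7,beta=20); c[:320,420:780]=cv2.convertScaleAbs(r(b,360,320),alpha=1.5,beta=20)
cv2.imwrite("pics/ptr.png",c)
E
```

```text
4.4167 [ 0.1718  0.1339 -1.0156  0.4527 -0.0939 -2.1656] [ 0.4964 -0.1047  0.0497] z [ 0.3322  0.016  -0.9431] y [-0.0225  0.9997  0.009 ] F [-0.3825 -0.6234  0.4663]
```

View pics/ptr.png

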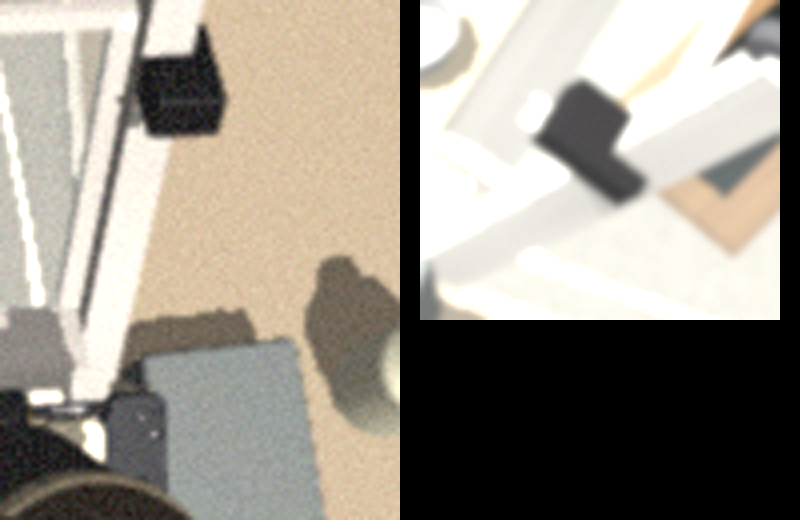

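The pointer tip shows at (122,98) in the left part (full top picture (450.5,174.5)). In the scene view the clamp block hides the cone. I'll push the window part way, about 5 cm, then look at the pointer with the wrist camera.

Request:
{"fn": "apply_moves", "kwargs": {
  "steps": [
    {"translation": [0.04,0,0],"rotation": [0,0,0]},
    {"translation": [0.08,0,0],"rotation": [0,0,0]},
    {"translation": [0.11,0,0],"rotation": [0,0,0]},
    {"translation": [0.13,0,0.03],"rotation": [0,0,0]},
    {"translation": [0.15,0,0.07],"rotation": [0,0,0]},
    {"translation": [0.17,0,0.1],"rotation": [0,0,0]},
    {"translation": [0.19,0,0.14],"rotation": [0,0,0]},
    {"translation": [0.21,0,0.17],"rotation": [0,0,0]},
    {"translation": [0.22,0,0.19],"rotation": [0,0,0]},
    {"translation": [0.22,0,0.19],"rotation": [0,0,0]}
  ]
}}

```text
t: 5.25
eef_pos: [0.5506, -0.1039, 0.0978]
ee_rot: [3.131, 0.338, -3.122]
force: [-3.4, 0.9, 1.2]
width: 0.0006
gripper_force: 1.7
```

```bash
python3 st.py; python3 - <<'E'
from station import *; import cv2
a=grab_frame("wrist"); b=grab_frame("scene")
import numpy as np
c=np.zeros((600,800,3),np.uint8); c[:300,:400]=cv2.resize(a,(400,300)); c[:, 400:]=cv2.resize(b[200:360,210:320],(400,582))[:600].repeat(1,0) if 0 else cv2.resize(b[180:390,200:340],(400,600))
c[300:,:400]=cv2.resize(grab_frame("top"),(400,300))
cv2.imwrite("pics/p3.png",c)
E
```

```text
5.25 [ 0.1933  0.1342 -0.744   0.1327 -0.3602 -1.8591] [ 0.5506 -0.1039  0.0978] z [ 0.3315  0.0174 -0.9433] y [-0.0231  0.9997  0.0103] F [-3.448   0.8978  1.1505]
```

View pics/p3.png

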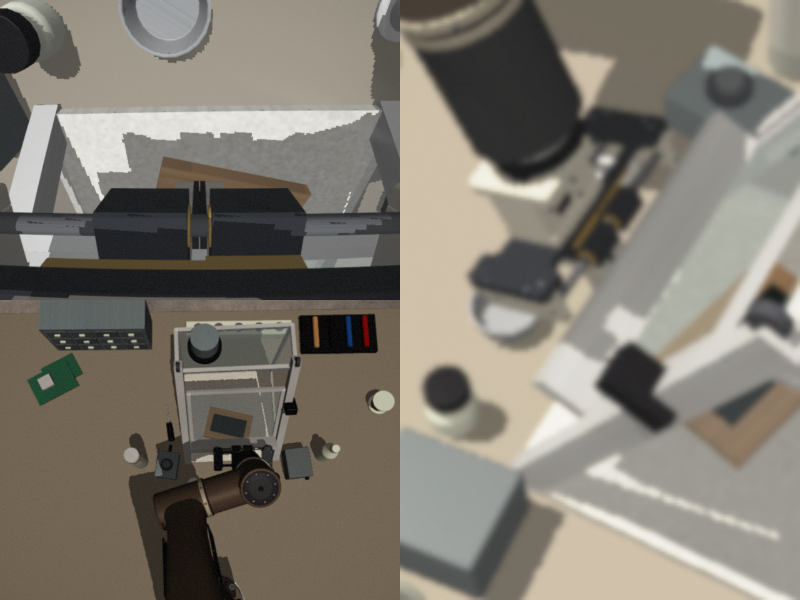

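```bash
python3 - <<'E'
from station import *; from h import *
np.set_printoptions(precision=1,suppress=True)
S=camera_model("scene"); u=np.array([.5,0.012,.866])
for k in (0,.01,.02,.03,.04,.05): print(k,proj(S,np.array([[.5398,-.2256,.0932],[.5348,.0692,.1006]])+k*u).ravel())
W=camera_model("wrist"); s=get_state(); print(s["eef_pos"]); C=np.array([.529,-.1,.083])
for k in (0,.02,.04): print(k, proj(W,[C+k*u+[0,-.12,0],C+k*u+[0,.16,0]]).ravel(), proj(W,[C+k*u+16e-3*u+[0,-.12,0]]).ravel())
print(proj(W,[s["eef_pos"]]))
import cv2
b=grab_frame("scene")[170:340,220:340]; w=grab_frame("wrist")[130:480,60:620]
c=np.zeros((600,800,3),np.uint8); c[:567,:400]=cv2.resize(b,(400,567)); c[:250,400:]=cv2.resize(w,(400,250))
c[260:,400:]=cv2.resize(grab_frame("top")[200:300,270:470],(400,340))[:340]if 0 else cv2.resize(cv2.convertScaleAbs(grab_frame("top")[150:280,280:475],alpha=1.5),(400,340))
cv2.imwrite("pics/p4.png",c)
E
```

```text
0 [244.7 316.6 305.8 225.2]
0.01 [246.1 315.6 307.5 223.8]
0.02 [247.6 314.6 309.2 222.3]
0.03 [249.2 313.6 310.9 220.9]
0.04 [250.7 312.6 312.7 219.4]
0.05 [252.3 311.6 314.4 217.9]
[ 0.6 -0.1  0.1]
0 [ 58.1 244.8 672.4 251.4] [ 49.2 279.6]
0.02 [ 47.  288.6 686.9 292.9] [ 37.8 326.5]
0.04 [ 35.4 336.3 701.9 337.5] [ 25.8 377.5]
[[320.4 306.6]]
```

View pics/p4.png

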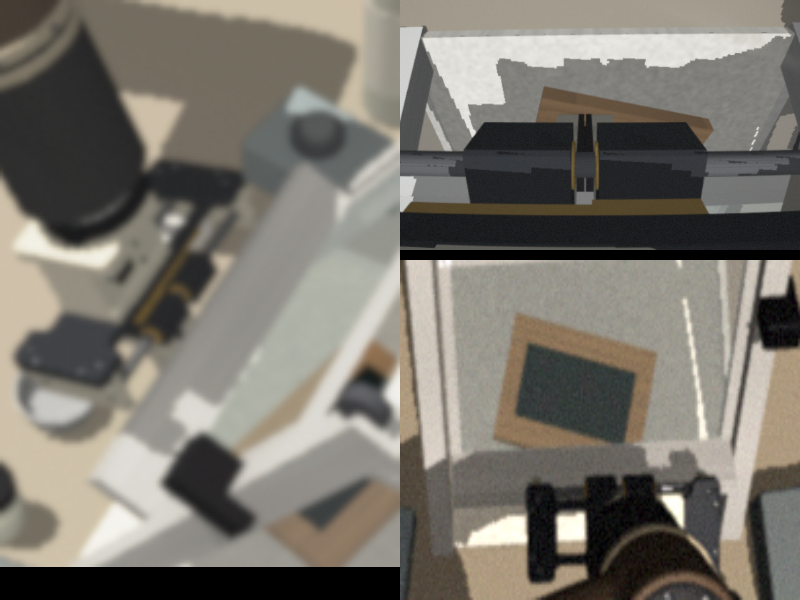

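The lip has risen about 3 cm. In the scene view its front corners are now at (247.6,314) and (311.5,219.5), and the finger sits under and in front of it. I'll back off to a higher pose to see the pointer.

Request:
{"fn": "apply_moves", "kwargs": {
  "steps": [
    {"translation": [-0.12,0,-0.02],"rotation": [0,0,0]},
    {"translation": [-0.26,0,0],"rotation": [0,0,0]},
    {"translation": [-0.36,0.1,0.1],"rotation": [0,0,0]},
    {"translation": [-0.44,0.2,0.22],"rotation": [0,0,0]},
    {"translation": [-0.52,0.3,0.36],"rotation": [0,0,0]},
    {"translation": [-0.52,0.4,0.5],"rotation": [0,0,0]},
    {"translation": [-0.52,0.4,0.64],"rotation": [0,0,0]},
    {"translation": [-0.52,0.4,0.78],"rotation": [0,0,0]},
    {"translation": [-0.52,0.4,0.92],"rotation": [0,0,0]},
    {"translation": [-0.52,0.4,1],"rotation": [0,0,0]}
  ]
}}

```text
t: 6.38
eef_pos: [0.423, -0.0031, 0.352]
ee_rot: [3.128, 0.346, -3.121]
force: [0.0, 0.8, 0.0]
width: 0.0006
gripper_force: 0.0
```

Request:
{"fn": "apply_moves", "kwargs": {
  "steps": [
    {"translation": [0,0,0.1],"rotation": [0,-0.1,0]},
    {"translation": [0,0,0.2],"rotation": [0,-0.2,0]},
    {"translation": [0,0,0.3],"rotation": [0,-0.3,0]},
    {"translation": [0,0,0.4],"rotation": [0,-0.33,0]},
    {"translation": [0,0,0.52],"rotation": [0,-0.33,0]},
    {"translation": [0,0,0.52],"rotation": [0,-0.33,0]},
    {"translation": [0,0,0.52],"rotation": [0,-0.33,0]},
    {"translation": [0,0,0.52],"rotation": [0,-0.33,0]},
    {"translation": [0,0,0.52],"rotation": [0,-0.33,0]},
    {"translation": [0,0,0.52],"rotation": [0,-0.33,0]}
  ]
}}

```text
t: 7.22
eef_pos: [0.4217, -0.0044, 0.4757]
ee_rot: [3.136, 0.511, -3.12]
force: [-0.9, 1.3, 0.5]
width: 0.0003
gripper_force: 0.0
```

```bash
python3 st.py; python3 - <<'E'
from station import *; from h import *
np.set_printoptions(precision=1,suppress=True)
import pickle
W=camera_model("wrist"); a=grab_frame("wrist"); b=grab_frame("top"); c=grab_frame("scene")
pickle.dump((W,a,b,c),open("v5.pkl","wb"))
print(proj(W,[[.56,-.07,.14],[.64,-.235,.25]]))
out=np.zeros((600,800,3),np.uint8); out[:300,:400]=cv2.resize(a,(400,300))
L=proj(W,[[.62,-.22,.22]])[0].astype(int); x0,y0=np.clip(L-[80,80],0,[480,320]); print("crop origin",x0,y0)
out[:400,400:]=cv2.resize(a[y0:y0+160,x0:x0+160],(400,400),interpolation=cv2.INTER_CUBIC)
out[300:,:400]=cv2.resize(cv2.convertScaleAbs(b[160:265,380:520],alpha=1.6,beta=15),(400,300),interpolation=cv2.INTER_CUBIC)
cv2.imwrite("pics/p5.png",out)
E
```

```text
7.2167 [ 0.8096 -0.5307 -0.4903  0.369  -1.2524 -2.4099] [ 0.4217 -0.0044  0.4757] z [ 0.4885  0.0161 -0.8724] y [-0.0242  0.9997  0.0049] F [-0.9482  1.2942  0.46  ]
[[263.7 144.2]
 [126.3 249.4]]
crop origin 60 140
```

View pics/p5.png

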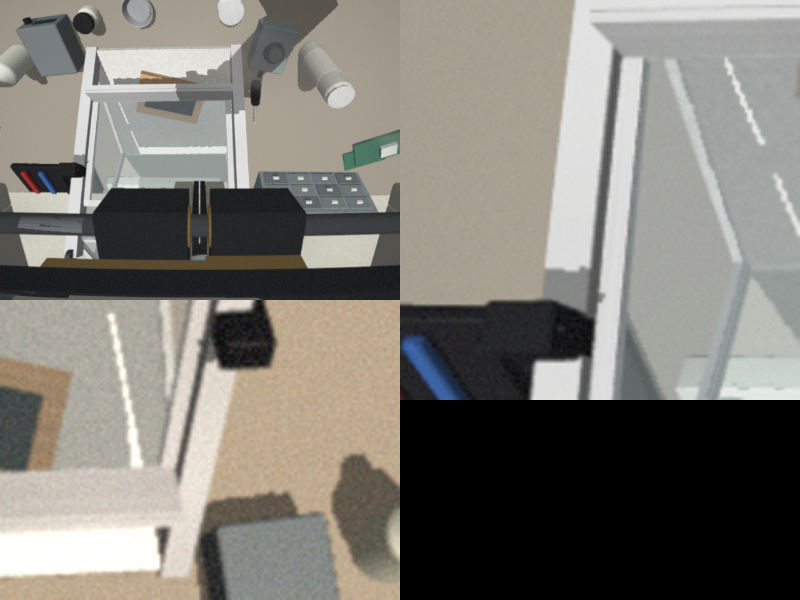

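The top crop shows the tip spike at full-picture (450.7,174.4) and the lip's front-upper −y corner near (437,236). The wrist crop shows the tip spike near (140.8,258.8) and the lip corner near (136.4,149.6), with its lower edge at row 143.6.

```bash
python3 - <<'E'
from station import *; from h import *
import pickle
np.set_printoptions(precision=4,suppress=True)
W,a,b,c=pickle.load(open("v5.pkl","rb")); T=camera_model("top"); S=camera_model("scene")
u=np.array([.5,.012,.866])
for n,w in(("spike",(140.8,258.8)),("alt",(136.8,274.8))):
    P,e=tri([ray(T,(450.7,174.4)),ray(W,w)]); print(n,P,e)
    Q,e=tri([ray(T,(437,236)),ray(W,(136.4,149.6))]); print(" lipcorner",Q,e,"rel along slope tip-lipcentre",(P-Q)@u+.008, "out", (P-Q)@np.array([-.866,-.02,.5]), "y",P[1]-Q[1])
Q2=np.array([.5398,-.2256,.0932]); print("moved since start",(Q-Q2)@u, proj(S,[Q]))
big=np.zeros((600,800,3),np.uint8)
big[:,:400]=cv2.resize(a[240:300,115:155],(400,600),interpolation=cv2.INTER_CUBIC)
big[:300,400:]=cv2.resize(a[135:165,120:160],(400,300),interpolation=cv2.INTER_CUBIC)
big[300:,400:]=cv2.resize(cv2.convertScaleAbs(b[222:252,410:450],alpha=1.5,beta=15),(400,300),interpolation=cv2.INTER_CUBIC)
cv2.imwrite("pics/p6.png",big)
E
```

```text
spike [ 0.6708 -0.2317  0.2381] [np.float64(0.0018188754114994265), np.float64(0.0018188754114992112)]
 lipcorner [ 0.5539 -0.2184  0.166 ] [np.float64(0.003785118826821725), np.float64(0.0037851188268217275)] rel along slope tip-lipcentre 0.1287140810429738 out -0.06493995895290941 y -0.01334964214345219
alt [ 0.6617 -0.224   0.2717] [np.float64(0.0018695465511493975), np.float64(0.0018695465511492956)]
 lipcorner [ 0.5539 -0.2184  0.166 ] [np.float64(0.003785118826821725), np.float64(0.0037851188268217275)] rel along slope tip-lipcentre 0.1533191980061813 out -0.04036928507661823 y -0.005635844409595248
moved since start 0.07019392372268567 [[248.4111 300.3888]]
```

View pics/p6.png

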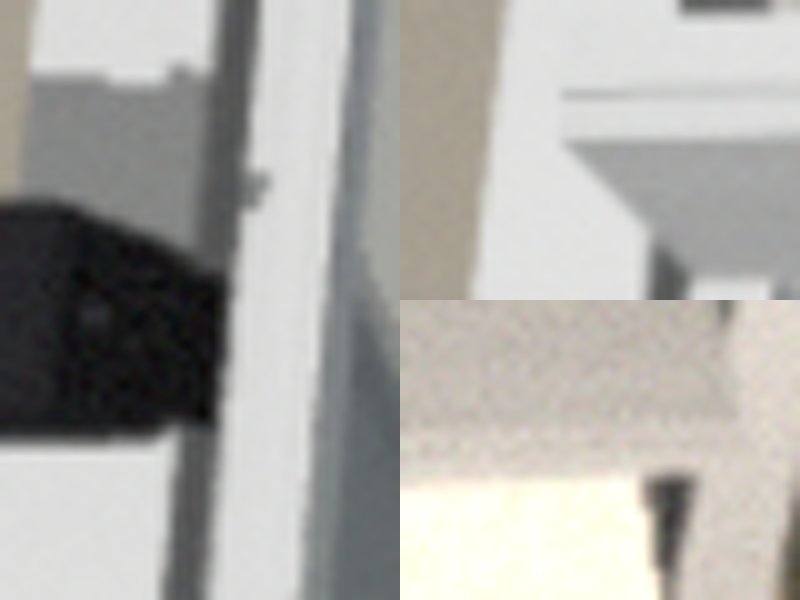

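The bottom-left spike turns out to be the cone's shadow: it triangulates onto the stile plane, 65 mm behind the lip front. The real black cone blends into the dark groove in this view. I'll look from the −y side, where the cone stands against the bright stile, and find the tip by image code.

Request:
{"fn": "apply_moves", "kwargs": {
  "steps": [
    {"translation": [0,-0.12,0],"rotation": [0,0,0]},
    {"translation": [0,-0.24,0],"rotation": [0,0,0]},
    {"translation": [0,-0.36,0],"rotation": [0,0,0]},
    {"translation": [0,-0.48,0],"rotation": [0,0,0]},
    {"translation": [0,-0.6,0],"rotation": [0,0,0]},
    {"translation": [0,-0.72,0],"rotation": [0,0,0]},
    {"translation": [0,-0.84,0],"rotation": [0,0,0]},
    {"translation": [0,-0.96,0],"rotation": [0,0,0]},
    {"translation": [0,-1,0],"rotation": [0,0,0]},
    {"translation": [0,-1,0],"rotation": [0,0,0]}
  ]
}}

```text
t: 8.2
eef_pos: [0.4217, -0.2575, 0.4752]
ee_rot: [3.134, 0.509, -3.126]
force: [0.0, 0.7, 0.0]
width: 0.0002
gripper_force: 0.0
```

Request:
{"fn": "apply_moves", "kwargs": {
  "steps": [
    {"translation": [0,-0.12,-0.05],"rotation": [0,0,0]},
    {"translation": [0,-0.24,-0.1],"rotation": [0,0,0]},
    {"translation": [0,-0.36,-0.15],"rotation": [0,0,0]},
    {"translation": [0,-0.48,-0.2],"rotation": [0,0,0]},
    {"translation": [0,-0.6,-0.22],"rotation": [0,0,0]},
    {"translation": [0,-0.6,-0.22],"rotation": [0,0,0]},
    {"translation": [0,-0.6,-0.22],"rotation": [0,0,0]},
    {"translation": [0,-0.6,-0.22],"rotation": [0,0,0]},
    {"translation": [0,-0.6,-0.22],"rotation": [0,0,0]},
    {"translation": [0,-0.6,-0.22],"rotation": [0,0,0]}
  ]
}}

```text
t: 9.03
eef_pos: [0.4221, -0.4031, 0.4226]
ee_rot: [3.137, 0.513, -3.118]
force: [0.2, 0.6, 0.7]
width: 0.0002
gripper_force: 0.0
```

```bash
python3 st.py; cat > look.py <<'E'
import sys,pickle; from station import *; from h import *
np.set_printoptions(precision=1,suppress=True)
W=camera_model("wrist"); a=grab_frame("wrist"); pickle.dump((W,a),open(sys.argv[1],"wb"))
P=proj(W,[[.655,-.228,.262],[.555,-.22,.15]]); print(P); u,v=P[0].astype(int)
g=cv2.cvtColor(a,cv2.COLOR_BGR2GRAY); x0,y0=max(u-35,0),max(v-35,0); sub=g[y0:y0+70,x0:x0+80]
m=(sub<60).astype(np.uint8); n,l,st,c=cv2.connectedComponentsWithStats(m); print("origin",x0,y0,st[1:][st[1:,4]>30])
for r in range(0,70,2): print(y0+r,"".join("#" if q<50 else "+" if q<110 else "." for q in sub[r]))
E
python3 look.py v6.pkl
```

```text
9.0333 [-0.654  -0.0476 -0.0131 -0.3387 -1.2145 -0.8361] [ 0.4221 -0.4031  0.4226] z [ 0.4903  0.0166 -0.8714] y [-0.026   0.9997  0.0044] F [0.2175 0.5596 0.6676]
[[465.  303.6]
 [472.2 174.6]]
origin 430 268 [[   0   32   57   38 1623]]
268 ................................................................................
270 ................................................................................
272 ................................................................................
274 ......................+.........................................................
276 ................................................................................
278 ......................+.........................................................
280 ......................+.........................................................
282 ......................+.........................................................
284 +.....................++........................................................
286 +.....................++........................................................
288 ++.....
[... 1413 characters left out ...]
....................
322 #############################################+..................................
324 ###############################################+................................
326 ################################################+...............................
328 #################################################+..............................
330 ###################################################+............................
332 #####################################################+..........................
334 ######################################################+.........................
336 ########################################################+.......................
```

```bash
python3 - <<'E'
import pickle,cv2
W,a=pickle.load(open("v6.pkl","rb")); g=cv2.cvtColor(a,cv2.COLOR_BGR2GRAY)
for r in range(296,380,3): print(r,"".join("#" if q<30 else "+" if q<70 else "-" if q<130 else "." for q in g[r,400:560:2]))
E
```

```text
296 -----------------.........--....................................................
299 ---------------------------+-...................................................
302 +++++++++++++++++++++++#+++++++.................................................
305 ++#+++#+++##+++++++#+++#++++++++................................................
308 ++++#+++#++++##+++++++++++#++#+++...............................................
311 ++++++#+++++++#++++++++++++#++++++-.............................................
314 ++++++++#+++++++++++#+++++++++#++++-............................................
317 ++++++++#+++#+++++##++++#++++#+++##+-...........................................
320 +++++++++++++++#+++++++++#+#++++++#++-..........................................
323 +++++++++++++#+++++++#+++++#++++++++++-.........................................
326 +##+###++++++#++#++##++++#+++++++++#++#-........................................
329 +##+#++#+++#+#+#++++++++++#+#+++++++#++++.......................................
332 +#+++#+++++##+#+++++#+##+++#++++++#+++++++..................................
[... 579 characters left out ...]
++++++++++++++++++++
356 ++++++++++++++++++++++++++++++++++++++++++++++++++++++++++++++++++++++++++++++++
359 ++++++++++++++++++++++++++++++++++++++++++++++++++++++++++++++++++++++++++++++++
362 ++++++++++#++++++++++++++++++++++++++++++++++++--++++++-++++++++++++++++++++++++
365 +++++++++++++++++++++++++++++++++++++++++++++-+++++++++++++++++++++++++++-++++++
368 ++++++++++++++++++++++++++++++++++++++++++++++++++++++++++++++++++++++++++++++++
371 ++++++++++++++++++++++++++++++++++++++++++++++++++++++++++++++++++++++++++++++++
374 ++++++++++++++++++++++++++++++++++++++++++++++++++++++++++++++++++++++++++++++++
377 +++++++++++++++++++++++++++++++++++++++++++-....................................
```

The gripper body hides that spot, so I'll raise the arm and take two views.

Request:
{"fn": "apply_moves", "kwargs": {
  "steps": [
    {"translation": [0,0,0.1],"rotation": [0,0,0]},
    {"translation": [0,0,0.2],"rotation": [0,0,0]},
    {"translation": [0,0,0.3],"rotation": [0,0,0]},
    {"translation": [0,0,0.36],"rotation": [0,0,0]},
    {"translation": [0,0,0.36],"rotation": [0,0,0]},
    {"translation": [0,0,0.36],"rotation": [0,0,0]},
    {"translation": [0,0,0.36],"rotation": [0,0,0]},
    {"translation": [0,0,0.36],"rotation": [0,0,0]},
    {"translation": [0,0,0.36],"rotation": [0,0,0]},
    {"translation": [0,0,0.36],"rotation": [0,0,0]}
  ]
}}

```text
t: 9.92
eef_pos: [0.4217, -0.4041, 0.5108]
ee_rot: [3.135, 0.511, -3.12]
force: [-1.4, -0.3, 0.8]
width: 0.0006
gripper_force: 0.0
```

```bash
sed -i 's/m=(sub.*//; s/print("origin.*/print("origin",x0,y0)/; s/u-35,0/u-45,0/' look.py; sed -i 's/n,l,st,c.*//; s/print("origin.*//' look.py; cat >> look.py <<'E'
print("cols from",x0)
u,v=P[1].astype(int)
for r in range(v-25,v+15): print(r,"".join("#" if q<60 else "+" if q<120 else "-" if q<160 else "." if q<200 else " " for q in g[r,u-30:u+40]))
print("cols from",u-30)
E
sed -i 's/"#" if q<50 else "+" if q<110 else "."/"#" if q<50 else "+" if q<80 else "-" if q<140 else " "/' look.py
python3 look.py v7.pkl
```

```text
[[448.8 247.5]
 [454.4 133.9]]
212 ---------------           -   - ----- -  -                                      
214 ---------------         -     - --------                                        
216 ---------------       -   -    --------- --                                     
218 ---------------              -   -------  -                                     
220 ---------------              -   -------  --                                    
222 ---------------             -  ----------                                       
224 ---------------             -    -----    -                                     
226 ----------------             -     ------ -                                     
228 ---------- -----                   -----  --                                    
230 ----------------                   ------ -                                     
232 ---------  ------                   - --  -                                     
234 ---------   -----      -            -   -- -                                    
236 ---------   ------            -     -      - 
[... 4233 characters left out ...]
           
139 -----------+++++++--..................................................
140 -----------+++++++---.................................................
141 -----------++++++----.................................................
142 ----------++++++------................................................
143 ---------+++++++---------.............................................
144 ---------+++++++---------.............................................
145 ---------++++++----------.............................................
146 ---------+++++++---+-------...........................................
147 ---------+++++++-+--+-------..........................................
cols from 424
```

Request:
{"fn": "apply_moves", "kwargs": {
  "steps": [
    {"translation": [0,0,0.1],"rotation": [0,0,0]},
    {"translation": [0,0,0.2],"rotation": [0,0,0]},
    {"translation": [0,0,0.3],"rotation": [0,0,0]},
    {"translation": [0,0,0.4],"rotation": [0,0,0]},
    {"translation": [0,0,0.5],"rotation": [0,0,0]},
    {"translation": [0,0,0.6],"rotation": [0,0,0]},
    {"translation": [0,0,0.6],"rotation": [0,0,0]},
    {"translation": [0,0,0.6],"rotation": [0,0,0]},
    {"translation": [0,0,0.6],"rotation": [0,0,0]},
    {"translation": [0,0,0.6],"rotation": [0,0,0]}
  ]
}}

```text
t: 10.8
eef_pos: [0.4219, -0.4043, 0.6602]
ee_rot: [3.134, 0.51, -3.121]
force: [-0.1, -0.1, 0.2]
width: 0.0004
gripper_force: 0.0
```

```bash
python3 look.py v8.pkl; python3 st.py
```

```text
[[426.7 176.6]
 [431.2  82.9]]
141 ----------------------  -  --    ------ -                                       
143 ----------------------    -- ---  ------                                        
145 ------------------------  -- --- ------ --                                      
147     ------------------------ ---------------                                    
149     ------------------ ------ ----------- --                                    
151    -----------------------------------------                                    
153    ---------------------- -------------------                                   
155     --------------------------------------- -                                   
157    ------------------------------ ----------                                    
159    ------------------------ -----------------                                   
161    --------------------- --------------------                                   
163    ------------------------------------------                                   
165   -------------------------------------------
[... 4359 characters left out ...]
..
90           .------+--..................................................
91           .------+--..................................................
92           .--------...................................................
93           .-----+--...................................................
94           .--------...................................................
95            .---+--....................................................
96            .------....................................................
cols from 401
10.85 [-0.6533  0.0185  0.5657 -0.319  -1.7036 -1.0043] [ 0.4218 -0.4043  0.6603] z [ 0.488   0.0179 -0.8726] y [-0.0245  0.9997  0.0068] F [ 0.4657 -0.0019  0.367 ]
```

```bash
python3 - <<'E'
import pickle,cv2,numpy as np
for f,r0,r1,c0 in(("v7.pkl",241,268,420),("v8.pkl",171,196,405)):
    W,a=pickle.load(open(f,"rb")); g=cv2.GaussianBlur(cv2.cvtColor(a,cv2.COLOR_BGR2GRAY),(3,3),0)
    o=[]
    for r in range(r0,r1):
        row=g[r,c0:c0+40].astype(float); k=[i for i in range(39) if row[i]<60<=row[i+1]]
        o.append((r,round(float(c0+k[-1]+(60-row[k[-1]])/(row[k[-1]+1]-row[k[-1]])),1) if k else None))
    print(f,o)
W,a=pickle.load(open("v7.pkl","rb")); print(a[240:268,436:452].mean(2).astype(int))
E
```

```text
v7.pkl [(241, None), (242, None), (243, 439.7), (244, 441.6), (245, 442.5), (246, 442.8), (247, 443.0), (248, 443.1), (249, 443.2), (250, 443.3), (251, 443.4), (252, 443.8), (253, 444.2), (254, 444.1), (255, 443.9), (256, 443.9), (257, 443.8), (258, 443.8), (259, 444.0), (260, 443.8), (261, 443.2), (262, 441.9), (263, 440.9), (264, 439.4), (265, 427.8), (266, 420.6), (267, None)]
v8.pkl [(171, None), (172, 419.5), (173, 421.5), (174, 422.1), (175, 422.2), (176, 422.2), (177, 422.3), (178, 422.3), (179, 422.6), (180, 423.2), (181, 423.3), (182, 423.1), (183, 422.9), (184, 422.8), (185, 422.9), (186, 422.7), (187, 422.2), (188, 421.6), (189, 421.1), (190, 420.6), (191, 419.8), (192, 418.4), (193, None), (194, None), (195, None)]
[[141 130 110 101 158 213 221 224 225 217 201 191 169 153 157 156]
 [138 129 110  97 131 175 204 220 224 224 224 219 189 157 158 156]
 [111 107  92  78  89 116 164 211 222 227 225 222 211 183 164 158]
 [ 67  67  59  49  50  67 111 154 199 224 226 224 221 200 169 159]
 [ 46  39  39  42  43  41  50  84 150 209 225 223 221 202 168 158]
 [ 40  40  42  44  43  37  4
[... 813 characters left out ...]
 114 194 224 225 224 210 177]
 [ 42  44  42  37  41  41  46  40  53 111 193 224 225 224 210 175]
 [ 42  45  38  45  44  40  41  43  46 102 187 225 225 222 212 178]
 [ 39  43  42  43  41  44  42  39  47  97 188 225 225 224 215 181]
 [ 40  43  44  39  42  42  44  45  62 134 205 226 227 222 217 184]
 [ 37  37  40  34  36  32  48  73 112 179 219 227 227 224 220 190]
 [ 33  32  29  34  37  49 102 160 197 217 225 227 226 224 221 191]
 [ 36  35  42  49  54  84 155 211 222 225 226 228 227 224 221 194]
 [ 54  61  91 105  89 104 165 215 224 226 226 227 226 223 222 198]
 [128 134 163 170 120 110 157 212 225 226 227 227 227 223 223 202]
 [210 211 216 195 134 110 148 204 225 225 227 228 227 224 223 203]]
```

```bash
python3 - <<'E'
from h import *; import pickle
from station import camera_model
np.set_printoptions(precision=4,suppress=True)
W7=pickle.load(open("v7.pkl","rb"))[0]; W8=pickle.load(open("v8.pkl","rb"))[0]; W5=pickle.load(open("v5.pkl","rb"))[0]
T,e=tri([ray(W7,(445.3,252.9)),ray(W8,(423.8,180.7))]); L,f=tri([ray(W7,(442.3,132.8)),ray(W8,(422.8,82.8))])
u=np.array([.5,.012,.866])
print("tip",T,e,"lip end centre",L,f,"slope gap",(T-L)@u,"out",(T-L)@[-.866,-.02,.5])
print("v5 preds",proj(W5,[T,L]),"top",proj(camera_model("top"),[T,L]),"scene",proj(camera_model("scene"),[T,L]))
for W,n in((W7,"7"),(W8,"8")):
    for k in(-.05,0,.05): pass
# gap from constrained: same out-depth plane for lip (v5 & v7 & v8 combined)
L3,f=tri([ray(W7,(442.3,132.8)),ray(W8,(422.8,82.8)),ray(W5,(136,146.6))]); print("L3",L3,f,(T-L3)@u)
E
```

```text
tip [ 0.6574 -0.2336  0.2693] [np.float64(4.596839966731118e-05), np.float64(4.596839966735211e-05)] lip end centre [ 0.5637 -0.2294  0.1329] [np.float64(0.0009908187317770073), np.float64(0.0009908187317770472)] slope gap 0.16495103119831223 out -0.012845233779443105
v5 preds [[127.0431 270.6897]
 [141.2215 142.4539]] top [[454.527  176.399 ]
 [440.4924 234.7552]] scene [[283.5674 301.1093]
 [250.9534 313.7128]]
L3 [ 0.5599 -0.2323  0.1431] [np.float64(0.002074548459401203), np.float64(0.001598775062502877), np.float64(0.002810229941246353)] 0.1580731190906168
```

The two views give the tip at (445.3,252.9) and (423.8,180.7), which triangulates cleanly to (0.657,−0.234,0.269). The lip still has about 0.16 m to go. I'll return and push 0.135 m.

Request:
{"fn": "apply_moves", "kwargs": {
  "steps": [
    {"translation": [0.01,0.1,-0.1],"rotation": [0,0.05,0]},
    {"translation": [0.02,0.2,-0.2],"rotation": [0,0.1,0]},
    {"translation": [0.04,0.3,-0.3],"rotation": [0,0.15,0]},
    {"translation": [0.05,0.4,-0.4],"rotation": [0,0.2,0]},
    {"translation": [0.06,0.5,-0.5],"rotation": [0,0.25,0]},
    {"translation": [0.07,0.6,-0.6],"rotation": [0,0.3,0]},
    {"translation": [0.08,0.7,-0.7],"rotation": [0,0.33,0]},
    {"translation": [0.1,0.8,-0.8],"rotation": [0,0.33,0]},
    {"translation": [0.12,0.9,-0.9],"rotation": [0,0.33,0]},
    {"translation": [0.12,1,-1],"rotation": [0,0.33,0]}
  ]
}}

```text
t: 11.68
eef_pos: [0.4516, -0.153, 0.4094]
ee_rot: [3.131, 0.338, -3.121]
force: [0.7, 0.8, -0.0]
width: 0.0002
gripper_force: 0.0
```

Request:
{"fn": "apply_moves", "kwargs": {
  "steps": [
    {"translation": [0.02,0.02,-0.1],"rotation": [0,0,0]},
    {"translation": [0.04,0.04,-0.2],"rotation": [0,0,0]},
    {"translation": [0.06,0.06,-0.3],"rotation": [0,0,0]},
    {"translation": [0.08,0.08,-0.4],"rotation": [0,0,0]},
    {"translation": [0.1,0.1,-0.5],"rotation": [0,0,0]},
    {"translation": [0.12,0.12,-0.6],"rotation": [0,0,0]},
    {"translation": [0.14,0.14,-0.7],"rotation": [0,0,0]},
    {"translation": [0.16,0.16,-0.8],"rotation": [0,0,0]},
    {"translation": [0.18,0.18,-0.9],"rotation": [0,0,0]},
    {"translation": [0.2,0.2,-1],"rotation": [0,0,0]}
  ]
}}

```text
t: 12.52
eef_pos: [0.5012, -0.1041, 0.1601]
ee_rot: [3.131, 0.338, -3.122]
force: [0.3, 0.6, 0.5]
width: 0.0005
gripper_force: 0.0
```

Request:
{"fn": "apply_moves", "kwargs": {
  "steps": [
    {"translation": [0.02,0,-0.1],"rotation": [0,0,0]},
    {"translation": [0.03,0,-0.2],"rotation": [0,0,0]},
    {"translation": [0.04,0,-0.25],"rotation": [0,0,0]},
    {"translation": [0.04,0,-0.28],"rotation": [0,0,0]},
    {"translation": [0.04,0,-0.28],"rotation": [0,0,0]},
    {"translation": [0.04,0,-0.28],"rotation": [0,0,0]},
    {"translation": [0.04,0,-0.28],"rotation": [0,0,0]},
    {"translation": [0.04,0,-0.28],"rotation": [0,0,0]},
    {"translation": [0.04,0,-0.28],"rotation": [0,0,0]},
    {"translation": [0.04,0,-0.28],"rotation": [0,0,0]}
  ]
}}

```text
t: 13.35
eef_pos: [0.5121, -0.1042, 0.0922]
ee_rot: [3.131, 0.34, -3.122]
force: [-0.4, -1.1, -0.0]
width: 0.0008
gripper_force: 0.0
```

```bash
python3 st.py
```

```text
13.35 [ 0.2107  0.0807 -0.842   0.1714 -0.3162 -1.9141] [ 0.5121 -0.1042  0.0922] z [ 0.3333  0.017  -0.9427] y [-0.0232  0.9997  0.0099] F [-0.3912 -1.0673 -0.0492]
```

Request:
{"fn": "apply_moves", "kwargs": {
  "steps": [
    {"translation": [0.08,0,0],"rotation": [0,0,0]},
    {"translation": [0.13,0,0],"rotation": [0,0,0]},
    {"translation": [0.17,0,0.06],"rotation": [0,0,0]},
    {"translation": [0.21,0,0.13],"rotation": [0,0,0]},
    {"translation": [0.26,0,0.21],"rotation": [0,0,0]},
    {"translation": [0.31,0,0.29],"rotation": [0,0,0]},
    {"translation": [0.35,0,0.37],"rotation": [0,0,0]},
    {"translation": [0.39,0,0.43],"rotation": [0,0,0]},
    {"translation": [0.41,0,0.47],"rotation": [0,0,0]},
    {"translation": [0.42,0,0.49],"rotation": [0,0,0]}
  ]
}}

```text
t: 14.18
eef_pos: [0.6146, -0.104, 0.2138]
ee_rot: [3.13, 0.334, -3.123]
force: [-10.3, 4.7, 0.9]
width: 0.0008
gripper_force: 4.3
```

```bash
python3 st.py; python3 - <<'E'
from station import *; from h import *
T=camera_model("top");S=camera_model("scene"); L=np.array([.5637,-.2294,.1329]); u=np.array([.5,.012,.866])
b=grab_frame("scene"); cv2.imwrite("pics/s9.png",b); g=cv2.cvtColor(b,cv2.COLOR_BGR2GRAY)
for k in(.1,.12,.135,.15): print(k,proj(S,[L+.008*u+k*u+[-.0,.29,.0]]),proj(S,[L+.008*u+k*u+[-.004,.1,0]]))
E
```

```text
14.1833 [ 0.1689  0.1006 -0.4339  0.0587 -0.7046 -1.7571] [ 0.6146 -0.104   0.2138] z [ 0.3279  0.0174 -0.9445] y [-0.0227  0.9997  0.0105] F [-10.3475   4.7287   0.8969]
0.1 [[334.64834508 206.80621279]] [[292.05076371 265.49613093]]
0.12 [[338.79693908 203.38411205]] [[295.92510499 262.64676181]]
0.135 [[341.98305267 200.75590285]] [[298.90631625 260.45424565]]
0.15 [[345.23540172 198.07301937]] [[301.9546428 258.2123735]]
```

Request:
{"fn": "apply_moves", "kwargs": {
  "steps": [
    {"translation": [-0.1,0,0],"rotation": [0,0,0]},
    {"translation": [-0.22,0,0],"rotation": [0,0,0]},
    {"translation": [-0.34,0,0.1],"rotation": [0,0,0]},
    {"translation": [-0.46,0,0.2],"rotation": [0,0,0]},
    {"translation": [-0.58,0,0.3],"rotation": [0,0,0]},
    {"translation": [-0.7,0,0.4],"rotation": [0,0,0]},
    {"translation": [-0.78,0,0.5],"rotation": [0,0,0]},
    {"translation": [-0.78,-0.1,0.6],"rotation": [0,0,0]},
    {"translation": [-0.78,-0.2,0.6],"rotation": [0,0,0]},
    {"translation": [-0.78,-0.2,0.6],"rotation": [0,0,0]}
  ]
}}

```text
t: 15.07
eef_pos: [0.422, -0.1565, 0.3668]
ee_rot: [3.132, 0.344, -3.123]
force: [0.1, 0.2, -0.2]
width: 0.0008
gripper_force: 0.0
```

Request:
{"fn": "apply_moves", "kwargs": {
  "steps": [
    {"translation": [0,-0.12,0.08],"rotation": [0,-0.1,0]},
    {"translation": [0,-0.24,0.16],"rotation": [0,-0.2,0]},
    {"translation": [0,-0.36,0.24],"rotation": [0,-0.33,0]},
    {"translation": [0,-0.48,0.32],"rotation": [0,-0.33,0]},
    {"translation": [0,-0.6,0.4],"rotation": [0,-0.33,0]},
    {"translation": [0,-0.72,0.48],"rotation": [0,-0.33,0]},
    {"translation": [0,-0.84,0.56],"rotation": [0,-0.33,0]},
    {"translation": [0,-1,0.6],"rotation": [0,-0.33,0]},
    {"translation": [0,-1,0.6],"rotation": [0,-0.33,0]},
    {"translation": [0,-1,0.6],"rotation": [0,-0.33,0]}
  ]
}}

```text
t: 15.9
eef_pos: [0.4217, -0.4066, 0.5124]
ee_rot: [3.133, 0.509, -3.125]
force: [-0.2, -0.5, 0.1]
width: 0.0003
gripper_force: 0.0
```

```bash
python3 st.py; python3 - <<'E'
from station import *; from h import *; import pickle
np.set_printoptions(precision=1,suppress=True)
W=camera_model("wrist"); a=grab_frame("wrist"); pickle.dump((W,a),open("v9.pkl","wb"))
u=np.array([.5,.012,.866]); T=np.array([.6574,-.2336,.2693]); L=np.array([.56185,-.231,.138])
print("tip",proj(W,[T]))
for k in(.12,.13,.14,.15,.16): print(k,"lower,upper front edge at end",proj(W,[L+(k-.008)*u,L+(k+.008)*u]).ravel(), proj(W,[L+(k-.008)*u+[-.001,.05,0],L+(k+.008)*u+[-.001,.05,0]]).ravel())
c,r=proj(W,[T])[0].astype(int)
g=cv2.cvtColor(a,cv2.COLOR_BGR2GRAY)
for i in range(r-35,r+25): print(i,"".join("#" if q<60 else "+" if q<100 else "-" if q<140 else ":" if q<180 else "." if q<205 else " " for q in g[i,c-30:c+60]))
print("cols from",c-30)
E
```

```text
15.9 [-0.6571 -0.0422  0.179  -0.3214 -1.3949 -0.9025] [ 0.4217 -0.4066  0.5124] z [ 0.4874  0.0168 -0.873 ] y [-0.0207  0.9998  0.0077] F [-0.2087 -0.5117  0.0924]
tip [[447.4 251.8]]
0.12 lower,upper front edge at end [452.1 211.5 453.1 223.5] [490.1 211.4 491.5 223.3]
0.13 lower,upper front edge at end [452.7 219.  453.8 231.1] [491.  218.8 492.3 230.9]
0.14 lower,upper front edge at end [453.4 226.5 454.5 238.7] [491.8 226.3 493.2 238.5]
0.15 lower,upper front edge at end [454.1 234.1 455.2 246.4] [492.7 233.9 494.  246.1]
0.16 lower,upper front edge at end [454.8 241.8 455.9 254.2] [493.5 241.5 494.9 253.9]
216 ---.  .:::::::::::::::::::--:::::::::::::::-:::-:::-::-:--:::::-:::::::::::::::----::::::-
217 ---.    ..::::::::::::::::::::::--:::::::::-:::::::::::::::::::::::::::::::--:-----:-::-:-
218 ---:      :::::::::::::::-:::::--:::::::-:-:-:::::::-::::::::::::::::::::::-:::---::::::::
219 ---:      .:::::::::::::::::::::::::::::::::::::::::::::::::::::::::::::::::::::::::::::::
220 ---:       ::::::::::::-::-:::::::--::::::::::::::::::::::::::::::::::::::::::::::::::::::
221 -
[... 4533 characters left out ...]
:::::::::::::::::::::
269 -------.                 :--         .::::::::::::::::::::::::::::::::::::::::::::::::::::
270 -------.                 :-:         .::::::::::::::::::::::::::::::::::::::::::::::::::::
271 -------.                 .--         .::::::::::::::::::::::::::::::::::::::::::::::::::::
272 -------.                 .--         .::::::::::::::::::::::::::::::::::::::::::::::::::::
273 :------:                 .:-.         .:::::::::::::::::::::::::::::::::::::::::::::::::::
274 ::-----:                  :-.         ....................................................
275 ::-----:                  :-.         ....................................................
cols from 417
```

```bash
python3 - <<'E'
from station import *; from h import *; import pickle
np.set_printoptions(precision=1,suppress=True)
u=np.array([.5,.012,.866]); d=np.array([.866,.02,-.5]); L=np.array([.56185,-.231,.138])
W,a=pickle.load(open("v9.pkl","rb")); W7,a7=pickle.load(open("v7.pkl","rb"))
for n,Wm,k in(("v9 k=.135",W,.135),("v7 k=0",W7,0)):
    Q=L+[-.001,.06,0]+k*u; print(n,"rows low-front,up-front,up-root,low-root",proj(Wm,[Q-.008*u,Q+.008*u,Q+.008*u+.05*d,Q-.008*u+.05*d]).ravel())
print("v9 profile"); print([(r,np.round(a[r,488:508].mean(0)).astype(int).tolist(),int(a[r,488:508].mean(1).std())) for r in range(205,262,1)])
print("v7 profile"); print([(r,np.round(a7[r,488:508].mean(0)).astype(int).tolist()) for r in range(112,165,1)])
E
```

```text
v9 k=.135 rows low-front,up-front,up-root,low-root [498.9 222.7 500.3 234.7 484.7 243.4 483.5 232.3]
v7 k=0 rows low-front,up-front,up-root,low-root [485.7 128.6 487.1 139.2 473.4 155.2 472.2 145.2]
v9 profile
[(205, [134, 139, 140], 1), (206, [135, 139, 140], 1), (207, [134, 139, 139], 2), (208, [134, 139, 139], 1), (209, [135, 140, 140], 1), (210, [134, 138, 138], 1), (211, [133, 138, 138], 1), (212, [133, 137, 138], 1), (213, [132, 137, 137], 1), (214, [133, 138, 138], 1), (215, [135, 139, 140], 1), (216, [135, 140, 141], 2), (217, [135, 140, 140], 1), (218, [137, 141, 141], 1), (219, [144, 146, 146], 1), (220, [149, 150, 149], 1), (221, [151, 152, 150], 1), (222, [150, 151, 150], 1), (223, [150, 150, 150], 1), (224, [150, 150, 150], 1), (225, [149, 150, 149], 1), (226, [143, 144, 143], 1), (227, [139, 140, 139], 2), (228, [146, 146, 146], 0), (229, [147, 148, 147], 1), (230, [145, 146, 145], 0), (231, [134, 135, 134], 1), (232, [115, 116, 115], 2), (233, [109, 109, 108], 1), (234, [108, 108, 107], 1), (235, [107, 108, 107], 1), (236, [107, 107, 106], 1), (237, [108, 107, 107], 1)
[... 1233 characters left out ...]
9]), (136, [221, 223, 222]), (137, [221, 222, 221]), (138, [210, 212, 211]), (139, [176, 178, 178]), (140, [170, 171, 171]), (141, [170, 172, 172]), (142, [170, 172, 171]), (143, [169, 171, 171]), (144, [163, 164, 164]), (145, [156, 158, 157]), (146, [151, 153, 153]), (147, [148, 149, 149]), (148, [143, 144, 144]), (149, [140, 141, 141]), (150, [132, 134, 134]), (151, [127, 128, 128]), (152, [125, 126, 126]), (153, [124, 125, 123]), (154, [114, 115, 112]), (155, [114, 115, 112]), (156, [114, 114, 111]), (157, [114, 114, 112]), (158, [114, 114, 112]), (159, [114, 115, 112]), (160, [114, 114, 111]), (161, [114, 114, 111]), (162, [114, 114, 110]), (163, [113, 114, 110]), (164, [113, 114, 110])]
```

The front face of the lip shows at rows 218.8–231.4 in the new view, with the tip at row 251.8. That leaves about 31.5 mm to go.

Request:
{"fn": "apply_moves", "kwargs": {
  "steps": [
    {"translation": [0,0.1,-0.06],"rotation": [0,0.05,0]},
    {"translation": [0,0.2,-0.12],"rotation": [0,0.1,0]},
    {"translation": [0,0.3,-0.18],"rotation": [0,0.15,0]},
    {"translation": [0,0.4,-0.24],"rotation": [0,0.2,0]},
    {"translation": [0,0.5,-0.3],"rotation": [0,0.25,0]},
    {"translation": [0,0.6,-0.36],"rotation": [0,0.3,0]},
    {"translation": [0,0.7,-0.42],"rotation": [0,0.33,0]},
    {"translation": [0,0.8,-0.48],"rotation": [0,0.33,0]},
    {"translation": [0,0.9,-0.54],"rotation": [0,0.33,0]},
    {"translation": [0,1,-0.6],"rotation": [0,0.33,0]}
  ]
}}

```text
t: 16.78
eef_pos: [0.4209, -0.1523, 0.3634]
ee_rot: [3.131, 0.34, -3.12]
force: [-0.2, -0.8, 0.6]
width: 0.0006
gripper_force: 0.0
```

Request:
{"fn": "apply_moves", "kwargs": {
  "steps": [
    {"translation": [0,0.1,-0.12],"rotation": [0,0,0]},
    {"translation": [0.05,0.21,-0.24],"rotation": [0,0,0]},
    {"translation": [0.12,0.21,-0.36],"rotation": [0,0,0]},
    {"translation": [0.2,0.21,-0.48],"rotation": [0,0,0]},
    {"translation": [0.3,0.21,-0.58],"rotation": [0,0,0]},
    {"translation": [0.4,0.21,-0.64],"rotation": [0,0,0]},
    {"translation": [0.5,0.21,-0.64],"rotation": [0,0,0]},
    {"translation": [0.55,0.21,-0.64],"rotation": [0,0,0]},
    {"translation": [0.55,0.21,-0.64],"rotation": [0,0,0]},
    {"translation": [0.55,0.21,-0.64],"rotation": [0,0,0]}
  ]
}}

```text
t: 17.62
eef_pos: [0.5589, -0.1011, 0.2041]
ee_rot: [3.131, 0.339, -3.121]
force: [0.1, -0.3, 0.6]
width: 0.0008
gripper_force: 0.0
```

```bash
python3 st.py
```

```text
17.6167 [ 0.1991  0.0108 -0.5651  0.0795 -0.661  -1.8021] [ 0.5589 -0.1011  0.2041] z [ 0.3319  0.0173 -0.9432] y [-0.024   0.9997  0.0099] F [ 0.1031 -0.2844  0.6404]
```

Request:
{"fn": "apply_moves", "kwargs": {
  "steps": [
    {"translation": [0.08,0,0],"rotation": [0,0,0]},
    {"translation": [0.15,0,0],"rotation": [0,0,0]},
    {"translation": [0.19,0,0],"rotation": [0,0,0]},
    {"translation": [0.21,0,0.03],"rotation": [0,0,0]},
    {"translation": [0.23,0,0.06],"rotation": [0,0,0]},
    {"translation": [0.25,0,0.09],"rotation": [0,0,0]},
    {"translation": [0.27,0,0.12],"rotation": [0,0,0]},
    {"translation": [0.285,0,0.147],"rotation": [0,0,0]},
    {"translation": [0.285,0,0.147],"rotation": [0,0,0]},
    {"translation": [0.285,0,0.147],"rotation": [0,0,0]}
  ]
}}

```text
t: 18.45
eef_pos: [0.6297, -0.1017, 0.2421]
ee_rot: [3.131, 0.339, -3.122]
force: [-4.0, 1.9, 1.2]
width: 0.0003
gripper_force: 1.9
```

Request:
{"fn": "apply_moves", "kwargs": {
  "steps": [
    {"translation": [-0.1,0,-0.02],"rotation": [0,0,0]},
    {"translation": [-0.22,0,0],"rotation": [0,0,0]},
    {"translation": [-0.34,0,0.08],"rotation": [0,0,0]},
    {"translation": [-0.46,0,0.16],"rotation": [0,0,0]},
    {"translation": [-0.58,0,0.24],"rotation": [0,0,0]},
    {"translation": [-0.7,0,0.32],"rotation": [0,0,0]},
    {"translation": [-0.82,0,0.4],"rotation": [0,0,0]},
    {"translation": [-0.84,-0.1,0.48],"rotation": [0,0,0]},
    {"translation": [-0.84,-0.2,0.5],"rotation": [0,0,0]},
    {"translation": [-0.84,-0.2,0.5],"rotation": [0,0,0]}
  ]
}}

```text
t: 19.28
eef_pos: [0.4205, -0.1541, 0.3703]
ee_rot: [3.132, 0.347, -3.122]
force: [1.3, 0.4, -1.2]
width: 0.0005
gripper_force: 0.0
```

Request:
{"fn": "apply_moves", "kwargs": {
  "steps": [
    {"translation": [0,-0.12,0.08],"rotation": [0,-0.1,0]},
    {"translation": [0,-0.24,0.16],"rotation": [0,-0.2,0]},
    {"translation": [0,-0.36,0.24],"rotation": [0,-0.33,0]},
    {"translation": [0,-0.48,0.32],"rotation": [0,-0.33,0]},
    {"translation": [0,-0.6,0.4],"rotation": [0,-0.33,0]},
    {"translation": [0,-0.72,0.48],"rotation": [0,-0.33,0]},
    {"translation": [0,-0.84,0.56],"rotation": [0,-0.33,0]},
    {"translation": [0,-1,0.6],"rotation": [0,-0.33,0]},
    {"translation": [0,-1,0.6],"rotation": [0,-0.33,0]},
    {"translation": [0,-1,0.6],"rotation": [0,-0.33,0]}
  ]
}}

```text
t: 20.12
eef_pos: [0.4201, -0.4041, 0.5154]
ee_rot: [3.134, 0.511, -3.125]
force: [-0.2, 1.0, -0.7]
width: 0.0004
gripper_force: 0.0
```

```bash
python3 st.py; python3 - <<'E'
from station import *; from h import *; import pickle
np.set_printoptions(precision=1,suppress=True)
W=camera_model("wrist"); a=grab_frame("wrist"); pickle.dump((W,a),open("v10.pkl","wb"))
u=np.array([.5,.012,.866]); d=np.array([.866,.02,-.5]); T=np.array([.6574,-.2336,.2693]); L=np.array([.56185,-.231,.138])
print("tip",proj(W,[T]))
for k in(.15,.16,.17): Q=L+k*u+[-.001,.05,0]; print(k,proj(W,[Q-.008*u,Q+.008*u,Q+.008*u+.05*d]).ravel(), proj(W,[Q-[-.001,.05,0]-.008*u,Q-[-.001,.05,0]+.008*u]).ravel())
c,r=proj(W,[T])[0].astype(int)
print([(i,int(a[i,490:505].mean())) for i in range(r-25,r+25)])
g=cv2.cvtColor(a,cv2.COLOR_BGR2GRAY)
for i in range(r-20,r+20): print(i,"".join("#" if q<60 else "+" if q<100 else "-" if q<140 else ":" if q<155 else "." if q<205 else " " for q in g[i,c-20:c+40]))
print("cols from",c-20)
E
```

```text
20.1167 [-0.6542 -0.0481  0.1787 -0.3197 -1.3977 -0.9066] [ 0.4201 -0.4041  0.5154] z [ 0.4884  0.0157 -0.8725] y [-0.0206  0.9998  0.0064] F [-0.1971  0.9985 -0.6664]
tip [[445.  250.8]]
0.15 [490.  233.  491.3 245.1 476.4 252.9] [451.6 233.1 452.7 245.4]
0.16 [490.8 240.5 492.2 252.8 477.1 260. ] [452.3 240.8 453.4 253.1]
0.17 [491.7 248.2 493.  260.6 477.8 267.1] [453.  248.4 454.  260.9]
[(225, 140), (226, 137), (227, 138), (228, 138), (229, 138), (230, 138), (231, 138), (232, 139), (233, 143), (234, 149), (235, 143), (236, 129), (237, 124), (238, 123), (239, 124), (240, 129), (241, 142), (242, 149), (243, 150), (244, 150), (245, 150), (246, 149), (247, 149), (248, 143), (249, 144), (250, 147), (251, 147), (252, 147), (253, 133), (254, 116), (255, 108), (256, 107), (257, 106), (258, 106), (259, 116), (260, 150), (261, 160), (262, 161), (263, 161), (264, 161), (265, 161), (266, 161), (267, 161), (268, 162), (269, 161), (270, 161), (271, 161), (272, 164), (273, 187), (274, 190)]
230 ....    .::::::::::::::::::::::-:::::::-::::::::::::::::::::
231 :.:.....:::::::::::::::::::::::::::
[... 1809 characters left out ...]
....................:---------------
260 #################+-..    ....................-------::::::::
261 ################+.        ..................................
262 ###############+-.        ..................................
263 ###########+++---.        ..................................
264 ------------...--.        ..................................
265               .--.         .................................
266                --.         .................................
267                :-.         .................................
268                :-.         .................................
269                .-.         .................................
cols from 425
```

The lip is now within a few mm: its front face is at rows 240.6–253.2 and the tip at about row 250.5, somewhat deeper. A second, higher view will separate depth from height.

Request:
{"fn": "apply_moves", "kwargs": {
  "steps": [
    {"translation": [0,0,0.1],"rotation": [0,0,0]},
    {"translation": [0,0,0.2],"rotation": [0,0,0]},
    {"translation": [0,0,0.3],"rotation": [0,0,0]},
    {"translation": [0,0,0.4],"rotation": [0,0,0]},
    {"translation": [0,0,0.5],"rotation": [0,0,0]},
    {"translation": [0,0,0.6],"rotation": [0,0,0]},
    {"translation": [0,0,0.7],"rotation": [0,0,0]},
    {"translation": [0,0,0.7],"rotation": [0,0,0]},
    {"translation": [0,0,0.7],"rotation": [0,0,0]},
    {"translation": [0,0,0.7],"rotation": [0,0,0]}
  ]
}}

```text
t: 21.0
eef_pos: [0.4205, -0.4003, 0.6909]
ee_rot: [3.135, 0.512, -3.119]
force: [0.6, 0.6, -1.0]
width: 0.0004
gripper_force: 0.0
```

```bash
python3 - <<'E'
from station import *; from h import *; import pickle
np.set_printoptions(precision=1,suppress=True)
W=camera_model("wrist"); a=grab_frame("wrist"); pickle.dump((W,a),open("v11.pkl","wb"))
u=np.array([.5,.012,.866]); d=np.array([.866,.02,-.5]); T=np.array([.6574,-.2336,.2693]); L=np.array([.56185,-.231,.138])
print("tip",proj(W,[T])); k=.1603; Q=L+k*u
c,r=proj(W,[T])[0].astype(int)
print(proj(W,[Q-.008*u,Q+.008*u,Q+.008*u+.05*d]).ravel())
print([(i,int(a[i,c+35:c+50].mean())) for i in range(r-25,r+22)])
g=cv2.cvtColor(a,cv2.COLOR_BGR2GRAY)
for i in range(r-18,r+15): print(i,"".join("#" if q<60 else "+" if q<100 else "-" if q<140 else ":" if q<155 else "." if q<205 else " " for q in g[i,c-20:c+30]))
print("cols from",c-20)
E
```

```text
tip [[417.7 169. ]]
[423.  159.3 423.7 168.8 416.1 180.7]
[(144, 134), (145, 132), (146, 133), (147, 133), (148, 133), (149, 134), (150, 134), (151, 135), (152, 135), (153, 135), (154, 134), (155, 134), (156, 134), (157, 134), (158, 134), (159, 140), (160, 144), (161, 144), (162, 145), (163, 144), (164, 142), (165, 129), (166, 139), (167, 142), (168, 141), (169, 125), (170, 108), (171, 105), (172, 106), (173, 104), (174, 103), (175, 102), (176, 103), (177, 103), (178, 102), (179, 110), (180, 146), (181, 166), (182, 169), (183, 172), (184, 174), (185, 164), (186, 157), (187, 156), (188, 156), (189, 156), (190, 156)]
151 ----::--:::::---------::::-------------:----------
152 ---:::---:--:----------:--------------------------
153 --:-:-::--::--::-:::-:-:--------------------------
154 --:------:-:----:-:--------------:-----:----------
155 --:-:----:--:-::-----------------------:----------
156 --::---:::::------:-------------------------------
157 +----------:-:----------::----------------::------
158 +-:::-::-:----:------------------------:----------
159 +--------------------------:-:---
[... 651 characters left out ...]
++------------------------
172 #####################++++-------------------------
173 #####################+++--------------------------
174 #####################+++--------------------------
175 ####################++++----+---------------------
176 ####################++++--------------------------
177 ###################+++----------------------------
178 ##################++++----------------------------
179 #################+--------------------------------
180 #################+----------:::::::::::-::::------
181 ###############+----:::::::.......................
182 ##+------------..:--:::::::.......................
183 ##-...........   .--.::::::.......................
cols from 397
```

The two views agree: the tip is about 1 mm above the lip's centreline and points at its 16 mm end edge, so the window is level. Next is the fan button. I'll turn the tool vertical with the closing line along x and use one finger, jaw partly open.

Request:
{"fn": "apply_moves", "kwargs": {
  "steps": [
    {"translation": [0,0.1,-0.06],"rotation": [0,0.1,0]},
    {"translation": [0,0.2,-0.12],"rotation": [0,0.2,0]},
    {"translation": [0,0.3,-0.18],"rotation": [0,0.3,0]},
    {"translation": [0,0.4,-0.24],"rotation": [0,0.4,0]},
    {"translation": [0,0.5,-0.3],"rotation": [0,0.5,0]},
    {"translation": [0,0.6,-0.36],"rotation": [0,0.6,0]},
    {"translation": [0,0.7,-0.42],"rotation": [0,0.7,0]},
    {"translation": [0,0.8,-0.48],"rotation": [0,0.8,0]},
    {"translation": [0,0.9,-0.54],"rotation": [0,0.9,0]},
    {"translation": [0,1,-0.6],"rotation": [0.03,0.97,0]}
  ],
  "jaw": 0.1
}}

```text
t: 21.88
eef_pos: [0.4197, -0.15, 0.5389]
ee_rot: [3.111, -0.001, -3.125]
force: [1.1, -1.4, -0.6]
width: 0.0395
gripper_force: 0.0
```

Request:
{"fn": "apply_moves", "kwargs": {
  "steps": [
    {"translation": [0,0.1,-0.08],"rotation": [0,0,0.1]},
    {"translation": [0,0.2,-0.16],"rotation": [0,0,0.2]},
    {"translation": [0,0.3,-0.24],"rotation": [0,0,0.3]},
    {"translation": [0,0.4,-0.32],"rotation": [0,0,0.4]},
    {"translation": [0,0.5,-0.4],"rotation": [0,0,0.5]},
    {"translation": [0,0.6,-0.48],"rotation": [0,0,0.6]},
    {"translation": [0,0.7,-0.56],"rotation": [0,0,0.7]},
    {"translation": [0,0.8,-0.64],"rotation": [0,0,0.8]},
    {"translation": [0,0.8,-0.72],"rotation": [0,0,0.9]},
    {"translation": [0,0.8,-0.8],"rotation": [0,0,1]}
  ]
}}

```text
t: 22.72
eef_pos: [0.4193, 0.0491, 0.3388]
ee_rot: [3.11, 0.003, -2.598]
force: [0.5, -0.3, -0.3]
width: 0.0394
gripper_force: 0.0
```

Request:
{"fn": "apply_moves", "kwargs": {
  "steps": [
    {"translation": [0.02,0.05,-0.04],"rotation": [0,0,0.1]},
    {"translation": [0.05,0.1,-0.08],"rotation": [0,0,0.2]},
    {"translation": [0.08,0.15,-0.12],"rotation": [0,0,0.3]},
    {"translation": [0.1,0.2,-0.16],"rotation": [0,0,0.4]},
    {"translation": [0.13,0.25,-0.2],"rotation": [0,0,0.5]},
    {"translation": [0.16,0.3,-0.24],"rotation": [0,0,0.6]},
    {"translation": [0.19,0.35,-0.28],"rotation": [0,0,0.7]},
    {"translation": [0.22,0.4,-0.32],"rotation": [0,0,0.8]},
    {"translation": [0.25,0.43,-0.36],"rotation": [0,0,0.9]},
    {"translation": [0.26,0.43,-0.4],"rotation": [0,0,1]}
  ]
}}

```text
t: 23.55
eef_pos: [0.4852, 0.1565, 0.2392]
ee_rot: [3.109, 0.003, -2.076]
force: [0.2, 0.0, -0.6]
width: 0.0393
gripper_force: 0.0
```

Request:
{"fn": "apply_moves", "kwargs": {
  "steps": [
    {"translation": [0,0,0],"rotation": [0,0,0.2]},
    {"translation": [0,0,0],"rotation": [0,0,0.4]},
    {"translation": [0,0,0],"rotation": [0,0,0.6]},
    {"translation": [0,0,0],"rotation": [0,0,0.8]},
    {"translation": [0,0,0],"rotation": [0,0,0.96]},
    {"translation": [0,0,0],"rotation": [0,0,0.96]},
    {"translation": [0,0,0],"rotation": [0,0,0.96]},
    {"translation": [0,0,0],"rotation": [0,0,0.96]},
    {"translation": [0,0,0],"rotation": [0,0,0.96]},
    {"translation": [0,0,0],"rotation": [0,0,0.96]}
  ]
}}

```text
t: 24.38
eef_pos: [0.4854, 0.1556, 0.2407]
ee_rot: [3.11, 0.004, -1.578]
force: [-0.4, -0.1, 0.4]
width: 0.0395
gripper_force: 0.0
```

```bash
python3 st.py; python3 - <<'E'
from station import *; from h import *
np.set_printoptions(precision=4,suppress=True)
T=camera_model("top");S=camera_model("scene"); print("can top",plane(T,(211,247),.19),plane(S,(340,155),.19)); print(get_state()["width"])
E
```

```text
24.3833 [ 0.6774  0.0941 -0.2925 -0.0247 -1.2065 -0.6758] [0.4854 0.1556 0.2407] z [-0.0317  0.0041 -0.9995] y [-0.9995  0.0074  0.0318] F [-0.4222 -0.1119  0.398 ]
can top [0.5338 0.2587 0.19  ] [0.5349 0.2537 0.19  ]
0.03953110587009329
```

Request:
{"fn": "apply_moves", "kwargs": {
  "steps": [
    {"translation": [0,0.01,-0.1],"rotation": [0,0,0]},
    {"translation": [0,0.01,-0.2],"rotation": [0,0,0]},
    {"translation": [0,0.01,-0.3],"rotation": [0,0,0]},
    {"translation": [0,0.01,-0.4],"rotation": [0,0,0]},
    {"translation": [0,0.01,-0.5],"rotation": [0,0,0]},
    {"translation": [0,0.01,-0.58],"rotation": [0,0,0]},
    {"translation": [0,0.01,-0.63],"rotation": [0,0,0]},
    {"translation": [0,0.01,-0.65],"rotation": [0,0,0]},
    {"translation": [0,0.01,-0.65],"rotation": [0,0,0]},
    {"translation": [0,0.01,-0.65],"rotation": [0,0,0]}
  ]
}}

```text
t: 25.22
eef_pos: [0.4859, 0.1584, 0.0787]
ee_rot: [3.11, 0.004, -1.577]
force: [-1.1, -0.2, 0.0]
width: 0.0395
gripper_force: 0.0
```

Request:
{"fn": "apply_moves", "kwargs": {
  "steps": [
    {"translation": [0,0,-0.01],"rotation": [0,0,0]},
    {"translation": [0,0,-0.02],"rotation": [0,0,0]},
    {"translation": [0,0,-0.03],"rotation": [0,0,0]},
    {"translation": [0,0,-0.04],"rotation": [0,0,0]},
    {"translation": [0,0,-0.05],"rotation": [0,0,0]},
    {"translation": [0,0,-0.055],"rotation": [0,0,0]},
    {"translation": [0,0,-0.055],"rotation": [0,0,0]},
    {"translation": [0,0,-0.055],"rotation": [0,0,0]},
    {"translation": [0,0,-0.055],"rotation": [0,0,0]},
    {"translation": [0,0,-0.055],"rotation": [0,0,0]}
  ]
}}

```text
t: 26.05
eef_pos: [0.4863, 0.1586, 0.0665]
ee_rot: [3.112, 0.005, -1.576]
force: [-7.6, -0.4, 21.7]
width: 0.0393
gripper_force: 10.7
```

Request:
{"fn": "apply_moves", "kwargs": {
  "steps": [
    {"translation": [0,0,0.024],"rotation": [0,0,0]},
    {"translation": [0,0,0.024],"rotation": [0,0,0]},
    {"translation": [0,0,0.024],"rotation": [0,0,0]},
    {"translation": [0,0,0.024],"rotation": [0,0,0]},
    {"translation": [0,0,0.024],"rotation": [0,0,0]},
    {"translation": [0,0,0.024],"rotation": [0,0,0]},
    {"translation": [0,0,0.024],"rotation": [0,0,0]},
    {"translation": [0,0,0.024],"rotation": [0,0,0]},
    {"translation": [0,0,0.024],"rotation": [0,0,0]},
    {"translation": [0,0,0.024],"rotation": [0,0,0]}
  ]
}}

```text
t: 26.88
eef_pos: [0.4857, 0.1583, 0.0705]
ee_rot: [3.11, 0.004, -1.577]
force: [3.0, 1.2, 2.6]
width: 0.0396
gripper_force: 1.4
```

Request:
{"fn": "apply_moves", "kwargs": {
  "steps": [
    {"translation": [0,0,-0.01],"rotation": [0,0,0]},
    {"translation": [0,0,-0.01],"rotation": [0,0,0]},
    {"translation": [0,0,-0.01],"rotation": [0,0,0]},
    {"translation": [0,0,-0.01],"rotation": [0,0,0]},
    {"translation": [0,0,-0.01],"rotation": [0,0,0]},
    {"translation": [0,0,-0.01],"rotation": [0,0,0]},
    {"translation": [0,0,-0.01],"rotation": [0,0,0]},
    {"translation": [0,0,-0.01],"rotation": [0,0,0]},
    {"translation": [0,0,-0.01],"rotation": [0,0,0]},
    {"translation": [0,0,-0.01],"rotation": [0,0,0]}
  ]
}}

```text
t: 27.72
eef_pos: [0.4856, 0.1583, 0.068]
ee_rot: [3.11, 0.004, -1.577]
force: [2.7, 1.1, 4.7]
width: 0.0395
gripper_force: 2.1
```

The force rises like a spring: 2.6 N at 70.5 mm, 4.7 N at 68 mm, then a hard stop at 66.5 mm (21.7 N). The full 6 mm travel was reached after the window was set. Lifting off.

Request:
{"fn": "apply_moves", "kwargs": {
  "steps": [
    {"translation": [0,0,0.05],"rotation": [0,0,0]},
    {"translation": [0,0,0.12],"rotation": [0,0,0]},
    {"translation": [0,0,0.2],"rotation": [0,0,0]},
    {"translation": [0,0,0.3],"rotation": [0,0,0]},
    {"translation": [0,0,0.4],"rotation": [0,0,0]},
    {"translation": [0,0,0.5],"rotation": [0,0,0]},
    {"translation": [0,0,0.5],"rotation": [0,0,0]},
    {"translation": [0,0,0.5],"rotation": [0,0,0]},
    {"translation": [0,0,0.5],"rotation": [0,0,0]},
    {"translation": [0,0,0.5],"rotation": [0,0,0]}
  ]
}}

```text
t: 28.55
eef_pos: [0.4843, 0.1574, 0.1914]
ee_rot: [3.107, 0.002, -1.578]
force: [-0.0, -0.7, 0.3]
width: 0.0395
gripper_force: 0.0
```

```bash
python3 st.py; python3 -c "
from station import *
print(job_done())"
```

```text
28.55 [ 0.6813  0.1334 -0.3642 -0.0268 -1.0987 -0.6755] [0.4843 0.1574 0.1914] z [-0.0348  0.0025 -0.9994] y [-0.9994  0.0067  0.0348] F [-0.0316 -0.6707  0.2629]
the job is handed in; nothing more can be done
None
```

I pushed the window up until its lip was level with the pointer (about 1 mm off by my camera measurements), then pressed the fan button to its stop and released it, and handed the job in at 28.6 s with the arm clear; no verdict was returned.

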